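# Lock the filter hatch and switch the suction zone

## Task

Get the hold-down suction ready for the next paper screen. First lock the filter housing: turn its blue wing handle back in line with the blue marks, push it fully in and give it a quarter turn clockwise to the red marks, so that it stays in. Then press the white key with the orange marker behind it until it stays down and the key that is down now pops up; press none of the other keys that are up, and leave the things standing about where they are.

Things in the scene. Friction and masses are not known exactly. Their poses are not given: they have to be found in the camera images.
- keybox: Green sloped control box, fixed, 190 mm deep (its x), 230 mm wide (its y). Origin: centre of its underside, z up; front looks along its -x. Front edge 30 mm high at x = -90 mm; from there the key panel rises at 35 degrees to x = +40, z = 121 mm, then a level ledge to x = +100 mm. Panel's outward normal: (-0.574, 0, 0.819). Keys slide along it; panel centre at x = -25, z = 75.5 mm.
- rail_mid (a point): Middle of the axis of a fixed steel guide rail, 14 mm thick, that runs along the key box's y right over the keys, at key box x = -15, z = 215 mm, on two 14 mm posts at y = +-124 mm (key box frame). It bars the way to a tool held upright over the keys; one tilted to lie along the panel's normal passes in front of it. Axes as the key box's
- pod: Grey filter housing, fixed, 150 x 150 mm, level top 90 mm high. Origin: centre of its underside, z up. In the middle of its top is the quarter-turn stud with the blue wing handle. Two blue marks on the top, along its x axis, show the direction of the slot below; two red marks along its y axis show the locked direction.
- wing_grip (a point): Point on the stud's vertical axis at which to grip the blue wing handle: an upright blade 40 mm long, 10 mm thick, 36 mm tall, its top 10 mm above this point. This point is 36 mm above the pod's top when the stud is out. An 18 mm steel hub is below the blade, its top 26 mm below this point. 25 mm or more is free all round. It turns with the blade; x axis = the blade's length.
- wing (a joint): Turn of the wing handle in rad, growing clockwise seen from above; 0 = blade along the pod's x axis (along the blue marks, in line with the slot), 1.57 = blade along the pod's y axis (along the red marks). Stops at -0.15 and 1.65. The stud goes in only within about 0.15 rad of 0; friction (0.04 N m) holds it where it is left.
- stud_push (a joint): How far the stud is pushed in, m: 0 = sprung out, stop at 0.0105. Spring: 3 N at 0, 6 N at full depth. Out of line with the slot its cross pin blocks it at about 1 mm. From 0.0075 the pin is through the slot and the wing can be turned clockwise; then the spring holds the pin under the slot plate at about 0.0075 (locked). Let go in line, it springs out again.
- orange_tab: Orange zone marker, 24 x 26 x 22 mm, fixed on the key box's ledge behind the key to be pressed (same y in the key box's frame; key box x = +70 mm, the keys are at x = -25 mm on the panel). Origin: centre of its underside, 121 mm above the table. Grey markers of the same shape stand behind the other three keys.
- key1_top (a point): Centre of the top face of key 1, a white key cap 26 mm wide (along the key box's y) and 32 mm long up the slope, at key box y = -69 mm; z axis = the panel's outward normal. Moves with the key. Up, it stands 18 mm proud of the panel; neighbouring keys are 46 mm apart.
- key1 (a joint): How far key 1 is pressed along the panel's inward normal, m: 0 = up, about 0.010 = latched down, 0.0125 = stop. Pressing slowly takes 1 to 7 N until the stop (a force limit of 9 to 15 N suits). At 0.006 to 0.007 it frees the latched key, which springs up; past about 0.0105 it is caught itself and stays at 0.010 when released: press it to the stop.
- key2_top (a point): Centre of the top face of key 2, a white key cap 26 mm wide (along the key box's y) and 32 mm long up the slope, at key box y = -23 mm; z axis = the panel's outward normal. Moves with the key. Up, it stands 18 mm proud of the panel; neighbouring keys are 46 mm apart.
- key2 (a joint): How far key 2 is pressed along the panel's inward normal, m: 0 = up, about 0.010 = latched down, 0.0125 = stop. This is the key that is latched at the start. Pressing slowly takes 1 to 7 N until the stop (a force limit of 9 to 15 N suits). At 0.006 to 0.007 it frees the latched key, which springs up; past about 0.0105 it is caught itself and stays at 0.010 when released: press it to the stop.
- key3_top (a point): Centre of the top face of key 3, a white key cap 26 mm wide (along the key box's y) and 32 mm long up the slope, at key box y = +23 mm; z axis = the panel's outward normal. Moves with the key. Up, it stands 18 mm proud of the panel; neighbouring keys are 46 mm apart.
- key3 (a joint): How far key 3 is pressed along the panel's inward normal, m: 0 = up, about 0.010 = latched down, 0.0125 = stop. Pressing slowly takes 1 to 7 N until the stop (a force limit of 9 to 15 N suits). At 0.006 to 0.007 it frees the latched key, which springs up; past about 0.0105 it is caught itself and stays at 0.010 when released: press it to the stop.
- key4_top (a point): Centre of the top face of key 4, a white key cap 26 mm wide (along the key box's y) and 32 mm long up the slope, at key box y = +69 mm; z axis = the panel's outward normal. Moves with the key. Up, it stands 18 mm proud of the panel; neighbouring keys are 46 mm apart.
- key4 (a joint): How far key 4 is pressed along the panel's inward normal, m: 0 = up, about 0.010 = latched down, 0.0125 = stop. Pressing slowly takes 1 to 7 N until the stop (a force limit of 9 to 15 N suits). At 0.006 to 0.007 it frees the latched key, which springs up; past about 0.0105 it is caught itself and stays at 0.010 when released: press it to the stop.
- glue_bottle: White bottle with green cap, 60 mm diameter, 150 mm tall, loose bystander. Origin at the centre of its underside.
- water_jar: Clear jar with steel lid, 70 mm diameter, 100 mm tall, loose bystander. Origin at the centre of its underside.
- paste_bowl: White ceramic bowl, 100 mm diameter, 50 mm tall, loose bystander. Origin at the centre of its underside.
- brush: Paste brush, about 190 mm long, lying flat, loose bystander. Lies along its x axis, under 30 mm high.
- tack_tin: Small brass tin, 28 mm diameter, 30 mm tall, loose bystander standing near a corner of the pod's top. Origin at the centre of its underside.
- offcut: Wooden offcut 22 x 70 x 18 mm, loose bystander on the table in front of the key box. Origin at the centre of its underside.
- weight: Dark steel paperweight 32 x 55 x 25 mm, loose bystander on the table in front of the pod. Origin at the centre of its underside.

How it is judged (in metres and radians):
On the way, in this order (a step that is already met when the one before it is completed fails the run):
1. the wing stud is pushed in and turned to locked, while key 2 is still the latched one (value of joint wing above 1.3 rad and value of joint each of stud_push, key2 above 0.006 m), for 0.2 s.
2. the key at the orange marker is latched down and the other three are up (((y of orange_tab in the frame of keybox between -0.084 and -0.054 m and value of joint key1 above 0.0085 m and value of joint each of key2, key3, key4 below 0.003 m) or (y of orange_tab in the frame of keybox between 0.008 and 0.038 m and value of joint key3 above 0.0085 m and value of joint each of key1, key2, key4 below 0.003 m) or (y of orange_tab in the frame of keybox between 0.054 and 0.084 m and value of joint key4 above 0.0085 m and value of joint each of key1, key2, key3 below 0.003 m))), for 0.2 s.
At the end, for the whole second after the job is handed in: The stud is locked (pushed in more than 6 mm, wing turned more than 1.3 rad from the slot), the key in front of the orange marker is latched more than 8.5 mm down, and the other three keys are up (less than 3 mm down) (value of joint wing above 1.3 rad and value of joint stud_push above 0.006 m and ((y of orange_tab in the frame of keybox between -0.084 and -0.054 m and value of joint key1 above 0.0085 m and value of joint each of key2, key3, key4 below 0.003 m) or (y of orange_tab in the frame of keybox between 0.008 and 0.038 m and value of joint key3 above 0.0085 m and value of joint each of key1, key2, key4 below 0.003 m) or (y of orange_tab in the frame of keybox between 0.054 and 0.084 m and value of joint key4 above 0.0085 m and value of joint each of key1, key2, key3 below 0.003 m))); the robot touches nothing.
It fails at once if a key that was up and has no orange marker is pressed more than 6 mm ((value of joint key1 above 0.006 m and not (y of orange_tab in the frame of keybox between -0.084 and -0.054 m)) or (value of joint key3 above 0.006 m and not (y of orange_tab in the frame of keybox between 0.008 and 0.038 m)) or (value of joint key4 above 0.006 m and not (y of orange_tab in the frame of keybox between 0.054 and 0.084 m))).
It fails at once if a bystander is moved more than 40 mm or knocked over (distance of any of glue_bottle, water_jar, paste_bowl, brush, tack_tin, offcut, weight from where it was at the start of the episode above 0.04 m or angle between any of glue_bottle, water_jar, tack_tin, paste_bowl's own z axis and vertical above 0.5 rad).
It also fails if it takes over 64 s, if anything falls off the work surface, if the arm or the gripper's body presses on something with over 40 N, if the wrist force passes 120 N, or if a joint passes its speed limit or range.

## Robot

A 6-joint arm with a two-finger parallel gripper is mounted at the origin on the work surface. World frame = base frame: x ahead of the robot, y to its left, z up, the work surface at z = 0. Lengths are in m, angles in degrees, forces in N, time in s.
With the tool pointing down it reaches from about 0.375 to 0.9 m from the base axis. Payload 3.1 kg.
Tool frame: the origin (TCP) lies at the very end of the fingers, on their centre line; the grasp point (between the pads) lies 19 mm behind it (bot.grip_point_offset is the distance from the TCP to the grasp point, in m); z points along the fingers, x is the direction in which the jaws open and shut, and the axes are right-handed (so a half turn about z gives the same grasp; the last joint's range is limited). The gripper opens to 87 mm and grips with 3 to 60 N. Pads are 19 mm wide; open, the fingers measure 117 mm over their backs; the gripper's body (75 mm by 190 mm) begins 51 mm behind the grasp point.
Start: joints at [-82.305, 30.224, 82.088, -0, 67.689, -10.227], TCP at [0.192, -0.595, 0.223] pointing down, gripper open.
Joint ranges: [-176.69, 176.69], [-43.24, 126.21], [12.49, 139.97], [-82, 262], [0, 151.66], [-163.58, 163.58]. Speed limits (degrees/s): [159.86, 159.86, 180, 180, 180, 180].

## Interface

Orientations are given as a 3x3 rotation matrix whose columns are the frame's x, y, z axes.
In Python, from rig import bot, capture, recognise, place_of gives the robot as it stands.
- The arm moves only by the tool send_rows, never from a script. Its argument "motion" is a list of rows, each a list of 2 entries, a list of its own where there are three numbers: the shift along the tool's x, y, z in mm, then the turn about the tool's z in rad. A call has exactly 5 rows; each row shifts and turns the pose as measured when the row begins, along the tool's axes as they then stand; what a row does not reach is not made up. A row lasts 1/12 s, in which the tool goes at most 41.7 mm and 7.16 degrees, less where a joint would pass 70% of its speed; a pose out of reach is approached as far as the arm can. A call with a gripper value outside its range is refused whole. "gripper" is the closure, from 0 (fully open) to 1 (shut), set as the call begins (left out, the last holds). The fingers move at their own pace and stop on an object; the grip force is fixed at half the most. Time passes only in rows, so rows that do not move let the fingers close, or fill a call up. It gives the time, the measured TCP pose, the force and the opening at its end, in the units of the state.
- bot.read_state(): the state, without advancing time (a new reading comes with each control period).
- capture(name): name is "scene" or "top"; returns a dict with "image" (420x560x3 uint8, blue, green, red), "fx", "fy", "cx", "cy" (pixels), "rvec" (rotation vector, rad) and "tvec" (3), from world to camera coordinates, as OpenCV has them. Camera axes: x right, y down, z forward; pixel columns grow to the right and rows downward; lengths in m; the calibration is good to about 2 mm. A picture is of the moment at which its call begins. There is no depth.
- bot.hand_in(): hands the job in, once; it reports no verdict.
Trained networks look in the newest picture that a camera, given by its name, has taken for a name from the list of things; names that differ only in an ending like _2 or _b are one class to them, and where a whole thing is asked for, a point or a joint stands for the part that bears it (a point fixed in the world has none). Each returns a list of dicts, best first, with "p" (0 to 1); they miss things now and then, are a little off and sometimes report something else, mostly with a low value. They report only what shows in the picture. A call takes as long as a camera call.
- recognise(camera, target): "xy" ([column, row] in pixels, amid what is visible of it).
- place_of(camera, target): "xy" ([column, row] in pixels: a listed point, or the origin of a listed thing).
The state is a dict: "time_s": time; "joint_positions": joint angles; "qvel": joint speeds; "tau": joint torques, N m; "position": TCP position; "tcp_rot": TCP orientation; "force": force on the tool from outside, world axes, zero at the start; "moment": the same for the moment, N m; "opening": opening from 0.0 (shut) to 1.0 (fully open).
Only numpy, scipy, OpenCV 4.12 (cv2) and the standard library are available. Lean on these libraries where they do the work, as an engineer would, in place of code of your own. Each camera call takes 0.05 s, during which the arm holds its last target.

## Working session

There is one attempt and no reset: what is moved stays moved. The work goes in short steps, Python scripts to look and compute and a tool call to move; the robot and the scene stay as the last step left them, time stands still between calls to the robot, and variables do not carry over. Pictures are saved under pics/ and viewed, and the job is handed in when it is done.

Besides the shell and the picture viewer there is one more tool, called after "Emit:" as name([rows], argument=value, ...), one row to a line, values as JSON. send_rows: Moves the arm, as the interface text tells. Its arguments: {"type":"object","properties":{"motion":{"type":"array","items":{"type":"array"}},"gripper":{"type":"number"}},"required":["motion"]}

```bash
ls -la; mkdir -p pics; python3 - <<'E'
from rig import bot,capture,recognise,place_of
import cv2,numpy as np
s=bot.read_state();print(s)
for n in("scene","top"):
    c=capture(n);cv2.imwrite(f"pics/{n}0.png",c["image"]);print(n,c["fx"],c["fy"],c["cx"],c["cy"],c["rvec"],c["tvec"])
    for t in["keybox","rail_mid","pod","wing_grip","orange_tab","key1_top","key2_top","key3_top","key4_top","tack_tin","glue_bottle","water_jar","paste_bowl","weight","offcut"]:
        print(t,[(np.round(d["xy"],1).tolist(),round(d["p"],2)) for d in place_of(n,t)[:3]])
print(bot.read_state()["time_s"])
E
```

```text
total 12
drwxr-xr-x  3 agent agent 4096 Dec  7 14:41 .
drwxr-xr-x 23 root  root  4096 Dec  7 14:41 ..
drwxr-xr-x  2 agent agent 4096 Dec  7 14:41 pics
{'time_s': 0.0, 'joint_positions': array([-8.23038871e+01,  3.02779573e+01,  8.21559449e+01,  1.27146680e-03,
        6.76856822e+01, -1.02264211e+01]), 'qvel': array([ 0.02532664, -0.03674621, -0.06667463,  0.03394836,  0.06273649,
       -0.03433372]), 'tau': array([-9.55767791e-04, -4.40048540e+01, -1.76591331e+01,  6.33046520e-02,
        5.83553617e-02, -1.86963684e-04]), 'position': array([ 0.19227855, -0.59394345,  0.22158486]), 'tcp_rot': array([[ 3.07722546e-01, -9.51476099e-01, -2.59163120e-04],
       [-9.51473926e-01, -3.07722407e-01,  2.07108948e-03],
       [-2.05034244e-03, -3.90733977e-04, -9.99997822e-01]]), 'force': array([2.06757578, 0.48620806, 0.32425075]), 'moment': array([ 0.04848827, -0.01206642,  0.02737474]), 'opening': 0.999156271976844}
scene 406.55263988080804 406.55263988080804 276.9754580330989 214.517797280453 [ 2.10634556  1.70670287 -0.43948486] [-0.11392899 -0.4453327   1.58244728]
keybox [([212.4, 22
[... 735 characters left out ...]
16340729 -2.19635861  0.06443911] [0.02036796 0.59185711 1.50728879]
keybox [([345.8, 231.7], 0.72)]
rail_mid [([349.4, 236.4], 0.69)]
pod [([224.7, 216.6], 0.96)]
wing_grip [([215.4, 219.9], 0.61), ([268.7, 157.7], 0.57)]
orange_tab [([206.3, 255.2], 0.74), ([224.3, 219.8], 0.61), ([323.5, 212.7], 0.38)]
key1_top [([367.1, 238.6], 0.56), ([342.9, 228.5], 0.26)]
key2_top [([354.0, 240.4], 0.54)]
key3_top [([343.5, 241.3], 0.51)]
key4_top [([328.3, 248.9], 0.59), ([218.4, 217.1], 0.36)]
tack_tin [([209.4, 199.6], 0.46)]
glue_bottle [([367.4, 236.7], 0.68)]
water_jar [([148.4, 221.9], 0.82)]
paste_bowl [([272.5, 158.7], 0.77)]
weight [([210.2, 256.1], 0.58)]
offcut [([331.8, 270.4], 0.44)]
1.6
```

View pictures.

```bash
python3 - <<'E'
import cv2
a=cv2.imread("pics/scene0.png")
cv2.imwrite("pics/scene0c.png",cv2.resize(a[140:320,120:440],None,fx=2.5,fy=2.5,interpolation=cv2.INTER_CUBIC))
a=cv2.imread("pics/top0.png")
cv2.imwrite("pics/top0c.png",cv2.resize(a[130:310,120:440],None,fx=2.5,fy=2.5,interpolation=cv2.INTER_CUBIC))
E
```

```text
(no output)
```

View pics/scene0c.png

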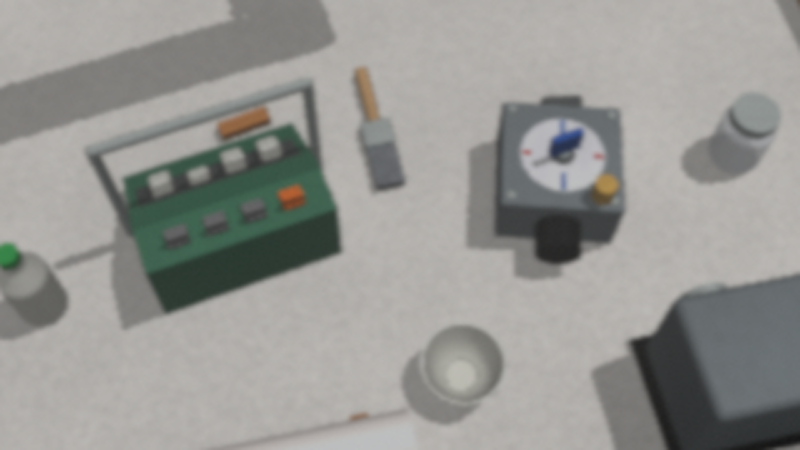

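View pics/top0c.png

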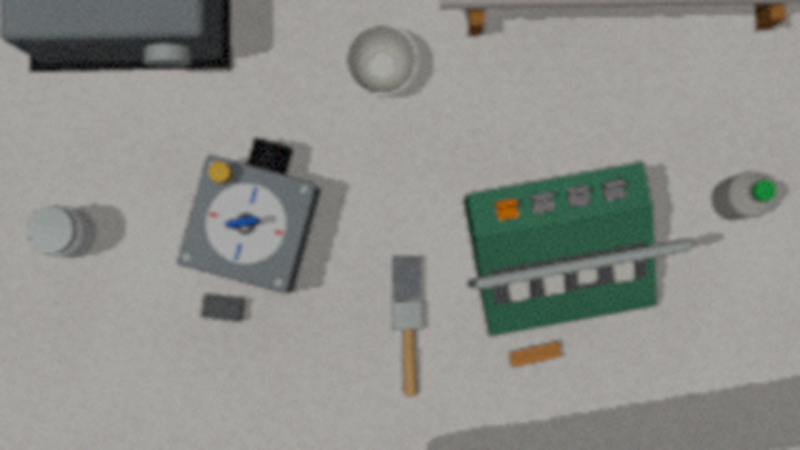

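View pics/top0.png

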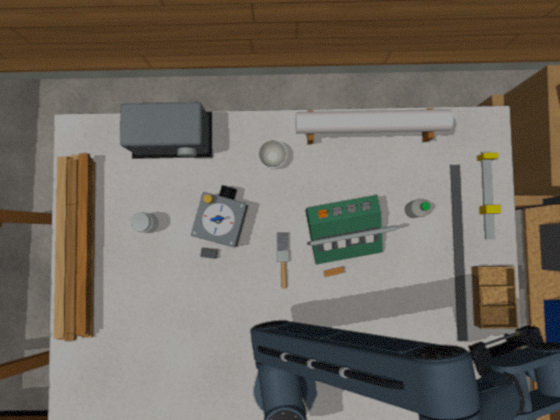

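```bash
python3 - <<'E'
import cv2,numpy as np
def crop(n,x0,y0,w,h,f,out):
    a=cv2.imread(n)[y0:y0+h,x0:x0+w]
    a=cv2.resize(a,None,fx=f,fy=f,interpolation=cv2.INTER_CUBIC)
    for i in range(0,w,10):
        cv2.line(a,(i*f,0),(i*f,6),(0,0,255),1); cv2.putText(a,str(x0+i),(i*f,16),0,.35,(0,0,255),1)
    for i in range(0,h,10):
        cv2.line(a,(0,i*f),(6,i*f),(0,0,255),1); cv2.putText(a,str(y0+i),(8,i*f+4),0,.35,(0,0,255),1)
    return a
A=crop("pics/top0.png",185,180,65,75,8,0);B=crop("pics/scene0.png",310,170,65,75,8,0)
cv2.imwrite("pics/pod0.png",np.hstack([A,B])[:, :800] if 0 else cv2.resize(np.hstack([A,B]),(800,460)))
A=crop("pics/top0.png",300,185,90,80,8,0);B=crop("pics/scene0.png",150,165,110,105,6,0)
cv2.imwrite("pics/kbt0.png",A);cv2.imwrite("pics/kbs0.png",cv2.resize(B,None,fx=.9,fy=.9))
E
```

```text
(no output)
```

View pics/pod0.png

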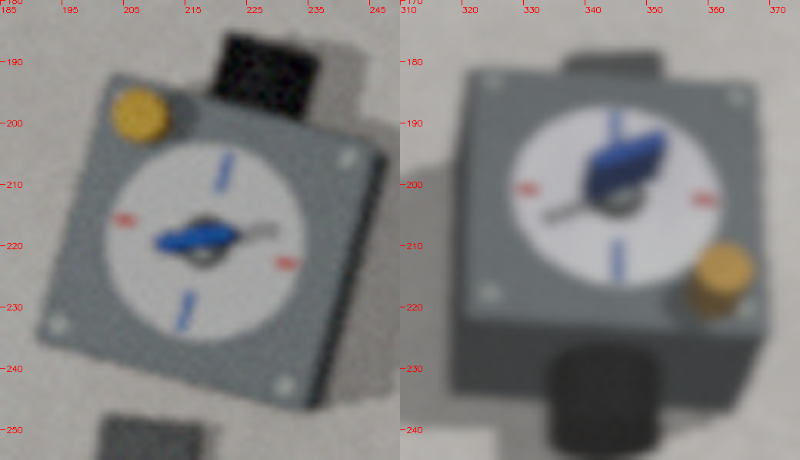

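View pics/kbt0.png

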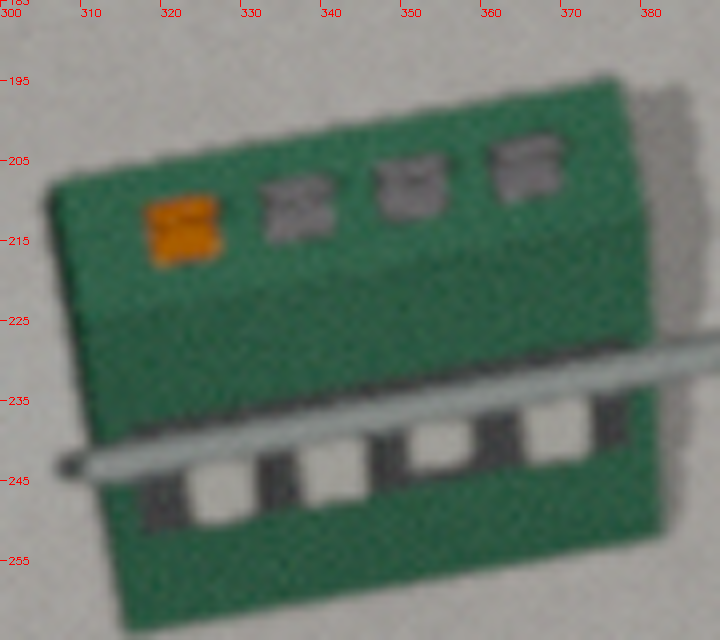

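View pics/kbs0.png

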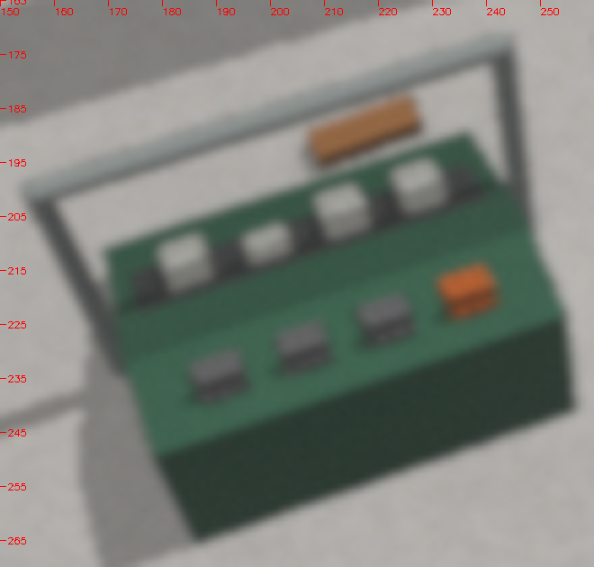

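```bash
cat > h.py <<'E'
import numpy as np,cv2,json
from scipy.optimize import least_squares
CAM={"scene":dict(f=406.55263988,c=(276.97545803,214.51779728),r=[2.10634556,1.70670287,-0.43948486],t=[-0.11392899,-0.4453327,1.58244728]),
"top":dict(f=448.37149083,c=(279.01673392,212.65310759),r=[2.16340729,-2.19635861,0.06443911],t=[0.02036796,0.59185711,1.50728879])}
def proj(n,P):
    c=CAM[n];K=np.array([[c["f"],0,c["c"][0]],[0,c["f"],c["c"][1]],[0,0,1]])
    return cv2.projectPoints(np.float64(P).reshape(-1,1,3),np.float64(c["r"]),np.float64(c["t"]),K,None)[0].reshape(-1,2)
def Rz(a): return np.array([[np.cos(a),-np.sin(a),0],[np.sin(a),np.cos(a),0],[0,0,1]])
def w(p,P): return np.float64(P).reshape(-1,3)@Rz(p[2]).T+[p[0],p[1],0]
def fit(obs,p0):
    def res(p): return np.concatenate([(proj(n,w(p,P))-uv).ravel() for n,P,uv in obs])
    s=least_squares(res,p0,loss="soft_l1",f_scale=1.);return s.x,res(s.x).reshape(-1,2)
def cr(x0,y0,fx,fy,uv): uv=np.float64(uv);return np.c_[x0+(uv[:,0]+.5)/fx-.5,y0+(uv[:,1]+.5)/fy-.5]
E
cat > fit0.py <<'E'
from h import *
sx=8*800/1040;sy=8*460/600
m=1e-3
Pt=m*np.array([[75,75,90],[75,-75,90],[-75,-75,90],[-75,75,90],[0,0,90]])
pt=cr(185,180,sx,sy,[(112,75),(386,153),(312,410),(38,340),(205.5,241.5)])
Ps=m*np.array([[-75,-75,90],[-75,75,90],[75,75,90],[75,-75,90],[0,0,90]])
ps=cr(310,170,sx,sy,np.array([(468,70),(757,84),(768,333),(463,320),(616,193.5)])-[400,0])
p0=[.65,.15,0]
for o in([("top",Pt,pt)],[("scene",Ps,ps)],[("top",Pt,pt),("scene",Ps,ps)]):
    p,r=fit(o,p0);print("pod",p.round(4),np.degrees(p[2]).round(2));print(r.round(1).tolist())
kt=cr(300,185,8,8,[(52,187),(618,78),(128,632),(664,532)])
Kt=m*np.array([[100,115,121],[100,-115,121],[-90,115,30],[-90,-115,30]])
ks=cr(150,165,5.4,5.4,[(565,313),(155,458),(529,231),(130,372),(573,408),(197,541),(105,250),(470,132)])
Ks=m*np.array([[100,115,121],[100,-115,121],[40,115,121],[40,-115,121],[100,115,0],[100,-115,0],[-90,-115,30],[-90,115,30]])
for o in([("top",Kt,kt)],[("scene",Ks,ks)],[("top",Kt,kt),("scene",Ks,ks)]):
    q,r=fit(o,[.65,-.2,0]);print("kb",q.round(4),np.degrees(q[2]).round(2));print(r.round(1).tolist())
json.dump(dict(pod=p.tolist(),kb=q.tolist()),open("poses.json","w"))
E
python3 fit0.py
```

```text
pod [ 0.5689  0.2069 -0.2766] -15.85
[[0.2, -0.6], [-0.2, -1.6], [-0.4, 1.1], [-0.3, 0.5], [0.9, 0.2]]
pod [ 0.5696  0.2077 -0.2729] -15.64
[[-0.3, -0.8], [0.1, -0.5], [0.6, 0.7], [-0.1, -0.1], [-0.3, 0.6]]
pod [ 0.5694  0.2073 -0.2743] -15.71
[[-0.0, -0.7], [-0.4, -1.8], [-0.4, 0.9], [-0.4, 0.4], [0.7, 0.1], [-0.4, -0.9], [0.0, -0.5], [0.4, 0.7], [-0.2, -0.1], [-0.4, 0.5]]
kb [ 0.5229 -0.2063  0.1752] 10.04
[[-0.2, -0.8], [-0.0, -0.8], [-0.0, 1.2], [0.2, 0.7]]
kb [ 0.5227 -0.2077  0.1687] 9.67
[[0.7, 0.4], [-0.3, 0.2], [0.4, -1.0], [-1.1, -1.7], [0.9, 0.7], [0.1, 1.0], [-0.5, -0.0], [-0.3, -0.4]]
kb [ 0.5228 -0.2072  0.1704] 9.76
[[0.3, -1.0], [0.5, -0.7], [0.1, 1.1], [0.4, 0.9], [0.9, 0.3], [-0.1, 0.2], [0.6, -1.1], [-0.9, -1.7], [1.1, 0.6], [0.4, 1.0], [-0.4, 0.0], [-0.2, -0.4]]
```

```bash
cat > ov.py <<'E'
from h import *
import sys
P=json.load(open("poses.json"));pod=P["pod"];kb=P["kb"]
def box(x0,x1,y0,y1,z0,z1):
    v=np.array([(x,y,z) for x in(x0,x1) for y in(y0,y1) for z in(z0,z1)])*1e-3
    return v,[(0,1),(0,2),(0,4),(1,3),(1,5),(2,3),(2,6),(3,7),(4,5),(4,6),(5,7),(6,7)]
def draw(img,n,V,E,x0,y0,f,col):
    u=(proj(n,V)-[x0,y0]+.5)*f-.5
    for a,b in E: cv2.line(img,tuple(np.int32(u[a].round())),tuple(np.int32(u[b].round())),col,1,cv2.LINE_AA)
def cropg(file,x0,y0,W,H,f): return cv2.resize(cv2.imread(file)[y0:y0+H,x0:x0+W],None,fx=f,fy=f,interpolation=cv2.INTER_CUBIC)
def blade(th,out=0):
    v,e=box(-20,20,-5,5,100-out,136-out); v=v@Rz(-th).T; return w(pod,v),e
def key(y,d=0):
    n=np.array([-.574,0,.819]);u=np.array([.819,0,.574]);c=np.array([-25,y,75.5])+n*(18-d)
    return w(kb,np.array([c+u*a+[0,b,0] for a,b in((-16,-13),(16,-13),(16,13),(-16,13))])*1e-3),[(0,1),(1,2),(2,3),(3,0)]
E
cat > ov1.py <<'E'
from ov import *
th=float(sys.argv[1])
ims=[]
for n,x0,y0 in(("top",185,180),("scene",310,170)):
    a=cropg(f"pics/{n}0.png",x0,y0,65,75,6); 
    draw(a,n,*blade(th),x0,y0,6,(0,255,255)); v,e=box(-75,75,-75,75,0,90);draw(a,n,w(pod,v),e,x0,y0,6,(0,255,0)); ims.append(a)
cv2.imwrite("pics/ovp.png",np.hstack(ims))
ims=[]
for n,x0,y0 in(("top",300,185),("scene",150,170)):
    a=cropg(f"pics/{n}0.png",x0,y0,100,80,4 if 0 else 4)
    for y,d in((-69,0),(-23,10),(23,0),(69,0)): draw(a,n,*key(y,d),x0,y0,4,(0,0,255))
    for y in(-69,-23,23,69):
        v,e=box(58,82,y-13,y+13,121,143);draw(a,n,w(kb,v),e,x0,y0,4,(255,0,0))
    v,e=w(kb,np.array([[-15,-124,215],[-15,124,215]])*1e-3),[(0,1)];draw(a,n,v,e,x0,y0,4,(0,255,255)); ims.append(a)
cv2.imwrite("pics/ovk.png",np.hstack(ims))
E
python3 ov1.py 1.15
```

```text
(no output)
```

View pics/ovp.png

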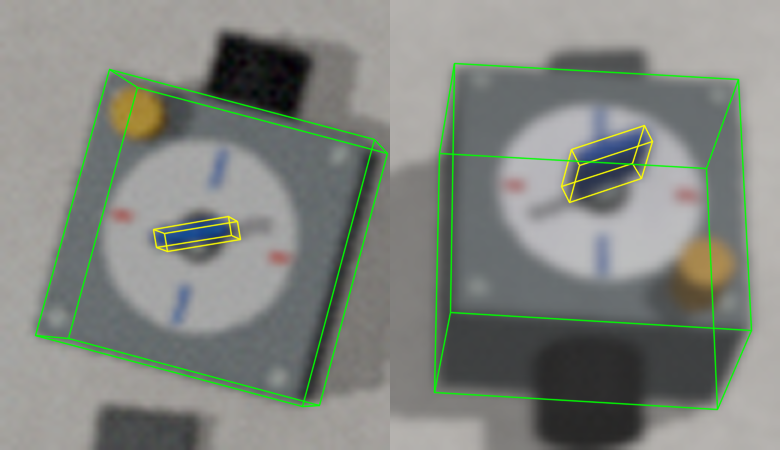

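View pics/ovk.png

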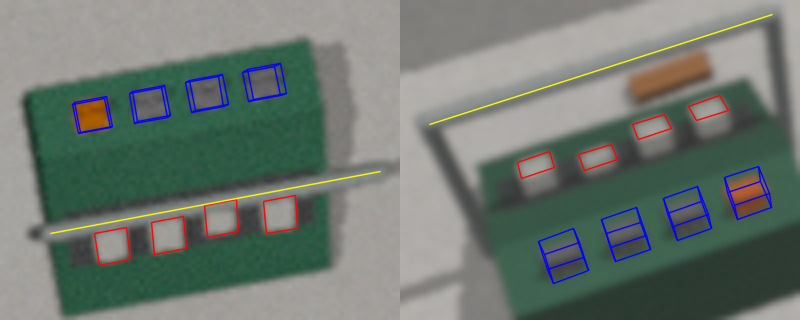

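```bash
cat > gv.py <<'E'
from ov import *
from rig import bot,capture
def tb(a,b,c0,c1): 
    v=np.array([(x,y,z) for x in(-a,a) for y in(-b,b) for z in(c0,c1)])*1e-3
    return v,[(0,1),(0,2),(0,4),(1,3),(1,5),(2,3),(2,6),(3,7),(4,5),(4,6),(5,7),(6,7)]
s=bot.read_state();R=s["tcp_rot"];p=s["position"]
ims=[]
for n in("top","scene"):
    c=proj(n,p[None])[0].astype(int);x0=max(0,min(c[0]-50,460));y0=max(0,min(c[1]-60,300))
    a=cropg(f"pics/{n}0.png",x0,y0,100,120,4)
    b=a.copy()
    for (A,B,c0,c1,col) in((58.5,9.5,-70,0,(0,255,255)),(95,37.5,-170,-70,(0,0,255)),(37.5,37.5,-260,-70,(0,255,0))):
        v,e=tb(A,B,c0,c1);draw(b,n,v@R.T+p,e,x0,y0,4,col)
    ims+=[np.hstack([a,b])]
    cv2.imwrite(f"pics/g_{n}.png",ims[-1])
E
python3 gv.py
```

```text
(no output)
```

View pics/g_top.png

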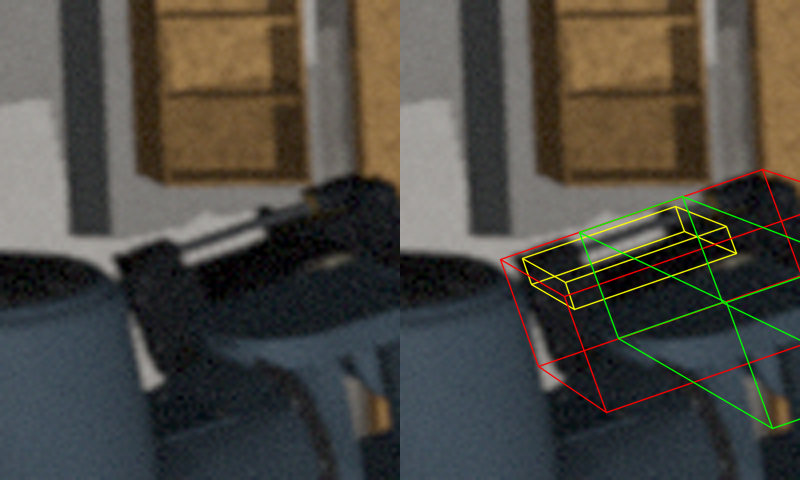

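View pics/g_scene.png

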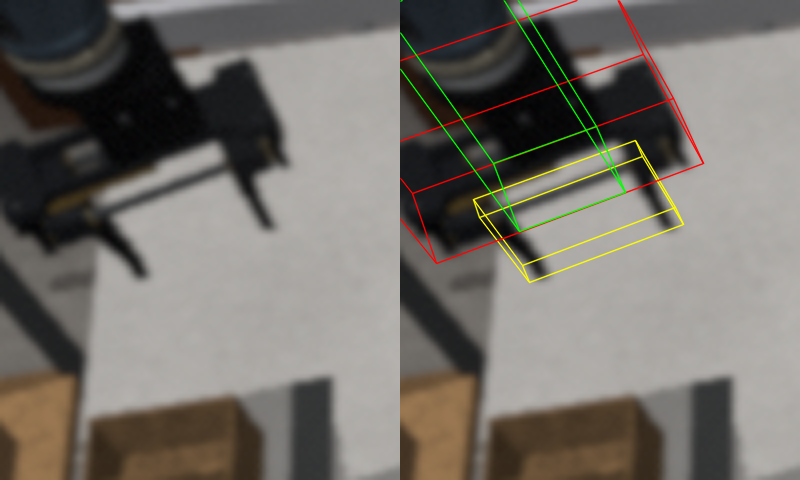

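```bash
cat > plan.py <<'E'
# usage: plan.py x y z xangle_deg [cap_mm] [cap_rad]
from h import *
from scipy.spatial.transform import Rotation as Ro
import sys
from rig import bot
s=bot.read_state();R=s["tcp_rot"].copy();p=s["position"].copy()
a=list(map(float,sys.argv[1:]));T=np.array(a[:3]);xa=np.radians(a[3]);cap=a[4] if len(a)>4 else 38;cr_=a[5] if len(a)>5 else .12
ang=np.arctan2(R[1,0],R[0,0])
print("t",round(s["time_s"],2),"p",p.round(4),"xang",np.degrees(ang).round(1),"z",R[:,2].round(3),"F",s["force"].round(1),"open",round(s["opening"],3),"q",s["joint_positions"].round(1))
for i in range(int(a[6]) if len(a)>6 else 10):
    d=T-p;L=np.linalg.norm(d)*1e3
    if L>cap:d=d*cap/L
    ang=np.arctan2(R[1,0],R[0,0]);t=(ang-xa+np.pi)%(2*np.pi)-np.pi   # +turn about tool z = clockwise
    t=np.clip(t,-cr_,cr_)
    sh=np.round(R.T@d*1e3,0);t=round(t,2)
    print([sh.astype(int).tolist(),float(t)],end=", \n" if i%5==4 else ", ")
    p=p+R@sh*1e-3;R=R@Ro.from_rotvec([0,0,t]).as_matrix()
print("end",p.round(4),"xang",np.degrees(np.arctan2(R[1,0],R[0,0])).round(1))
E
python3 plan.py .40 -.20 .32 8.4
```

```text
t 1.6 p [ 0.1923 -0.5946  0.2226] xang -72.1 z [ 0. -0. -1.] F [ 0.  -0.1  0.4] open 0.998 q [-82.3  30.2  82.1   0.   67.7 -10.2]
[[-26, -27, -8], -0.12], [[-23, -29, -8], -0.12], [[-19, -32, -8], -0.12], [[-15, -34, -8], -0.12], [[-11, -36, -8], -0.12], 
[[-6, -37, -8], -0.12], [[-2, -37, -8], -0.12], [[2, -37, -8], -0.12], [[7, -36, -8], -0.12], [[11, -35, -8], -0.12], 
end [ 0.3649 -0.2657  0.3026] xang -3.3
```

Emit:
send_rows([
  [[-26, -27, -8], -0.12],
  [[-23, -29, -8], -0.12],
  [[-19, -32, -8], -0.12],
  [[-15, -34, -8], -0.12],
  [[-11, -36, -8], -0.12],
], gripper=0.45)

```text
time_s: 2.02
position: [0.276, -0.4314, 0.2603]
tcp_rot: [[0.8, -0.6, -0.001], [-0.6, -0.8, -0.004], [0.002, 0.004, -1.0]]
force: [0.7, -0.2, 0.0]
opening: 0.707
```

```bash
python3 plan.py .42 -.10 .32 8.4
```

```text
t 2.02 p [ 0.276  -0.4314  0.2603] xang -36.9 z [-0.001 -0.004 -1.   ] F [ 0.7 -0.2  0. ] open 0.707 q [-69.8  18.8  95.6  -0.1  65.5 -32.9]
[[-9, -36, -6], -0.12], [[-4, -37, -6], -0.12], [[0, -37, -6], -0.12], [[5, -37, -6], -0.12], [[9, -36, -7], -0.12], 
[[13, -35, -6], -0.12], [[18, -33, -7], -0.07], [[20, -32, -6], -0.0], [[20, -32, -7], -0.0], [[13, -21, -4], -0.0], 
end [ 0.4198 -0.1002  0.3199] xang 8.4
```

Emit:
send_rows([
  [[-9, -36, -6], -0.12],
  [[-4, -37, -6], -0.12],
  [[0, -37, -6], -0.12],
  [[5, -37, -6], -0.12],
  [[9, -36, -7], -0.12],
])

```text
time_s: 2.43
position: [0.3505, -0.252, 0.2929]
tcp_rot: [[1.0, -0.018, 0.002], [-0.018, -1.0, -0.007], [0.002, 0.007, -1.0]]
force: [1.5, -0.7, -0.5]
opening: 0.554
```

Emit:
send_rows([
  [[13, -35, -6], -0.12],
  [[18, -33, -7], -0.07],
  [[20, -32, -6], 0],
  [[20, -32, -7], 0],
  [[13, -21, -4], 0],
])

```text
time_s: 2.85
position: [0.4169, -0.0791, 0.3254]
tcp_rot: [[0.983, 0.185, 0.007], [0.185, -0.983, -0.008], [0.005, 0.009, -1.0]]
force: [1.1, -0.9, 0.5]
opening: 0.551
```

```bash
python3 plan.py .569 .207 .24 8.4
```

```text
t 2.85 p [ 0.4169 -0.0791  0.3254] xang 10.6 z [ 0.007 -0.008 -1.   ] F [ 1.1 -0.9  0.5] open 0.551 q [-25.7   6.7 101.   -0.3  71.8 -36.3]
[[23, -29, 10], 0.04], [[22, -30, 9], -0.0], [[22, -30, 10], -0.0], [[22, -30, 10], -0.0], [[22, -30, 9], -0.0], 
[[22, -30, 10], -0.0], [[22, -30, 10], -0.0], [[22, -30, 9], -0.0], [[16, -22, 7], -0.0], [[0, 0, 0], -0.0], 
end [0.5693 0.2072 0.2402] xang 8.4
```

Emit:
send_rows([
  [[23, -29, 10], 0.04],
  [[22, -30, 9], 0],
  [[22, -30, 10], 0],
  [[22, -30, 10], 0],
  [[22, -30, 9], 0],
])

```text
time_s: 3.27
position: [0.5091, 0.0922, 0.2809]
tcp_rot: [[0.99, 0.143, 0.021], [0.143, -0.99, -0.014], [0.019, 0.017, -1.0]]
force: [-0.5, -1.0, 1.0]
opening: 0.552
```

Emit:
send_rows([
  [[22, -30, 10], 0],
  [[22, -30, 10], 0],
  [[22, -30, 5], 0],
  [[12, -18, 2], 0],
  [[0, 0, 0], 0],
])

```text
time_s: 3.68
position: [0.5752, 0.2235, 0.2499]
tcp_rot: [[0.988, 0.15, 0.023], [0.15, -0.989, -0.011], [0.021, 0.015, -1.0]]
force: [0.4, 0.4, 0.1]
opening: 0.555
```

```bash
python3 plan.py .569 .207 .20 8.4 20; python3 - <<'E'
from rig import capture
import cv2
for n in("top","scene"):cv2.imwrite(f"pics/{n}1.png",capture(n)["image"])
from ov import *
from rig import bot
s=bot.read_state();R=s["tcp_rot"];p=s["position"]
ims=[]
for n in("top","scene"):
    c=proj(n,[[*pod[:2],.12]])[0].astype(int);x0=c[0]-33;y0=c[1]-37
    a=cropg(f"pics/{n}1.png",x0,y0,66,75,6)
    draw(a,n,np.array([p,p+R[:,2]*.2,p-R[:,0]*.03,p+R[:,0]*.03]),[(0,1),(2,3)],x0,y0,6,(0,0,255))
    draw(a,n,*blade(1.15),x0,y0,6,(0,255,255));ims.append(a)
cv2.imwrite("pics/ov1.png",np.hstack(ims))
E
```

```text
t 3.68 p [0.5752 0.2235 0.2499] xang 8.6 z [ 0.023 -0.011 -1.   ] F [0.4 0.4 0.1] open 0.555 q [11.3 27.6 82.3 -1.  69.   3. ]
[[-4, 6, 19], 0.0], [[-3, 5, 19], 0.0], [[-3, 4, 12], 0.0], [[0, 0, 0], 0.0], [[0, 0, 0], 0.0], 
[[0, 0, 0], 0.0], [[0, 0, 0], 0.0], [[0, 0, 0], 0.0], [[0, 0, 0], 0.0], [[0, 0, 0], 0.0], 
end [0.5687 0.2066 0.1999] xang 8.6
```

View pics/ov1.png

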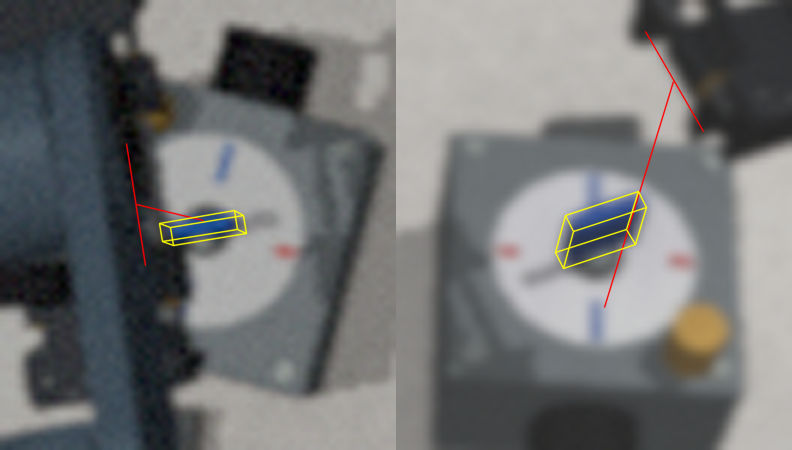

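Emit:
send_rows([
  [[-4, 6, 20], 0],
  [[-3, 5, 20], 0],
  [[-1, 5, 20], 0],
  [[0, 1, 20], 0],
  [[0, 0, 0], 0],
])

```text
time_s: 4.2
position: [0.5686, 0.1936, 0.1726]
tcp_rot: [[0.989, 0.144, 0.025], [0.145, -0.989, -0.016], [0.023, 0.02, -1.0]]
force: [-1.0, -0.7, -0.4]
opening: 0.552
```

```bash
python3 plan.py .5698 .2071 .107 8.4 20 .12 5
```

```text
t 4.2 p [0.5686 0.1936 0.1726] xang 8.3 z [ 0.025 -0.016 -1.   ] F [-1.  -0.7 -0.4] open 0.552 q [ 8.7 31.4 89.4 -1.4 58.   1.1]
[[0, -4, 20], -0.0], [[1, -5, 19], -0.0], [[0, -4, 20], -0.0], [[1, -2, 6], -0.0], [[0, 0, 0], -0.0], 
end [0.5701 0.2076 0.1074] xang 8.3
```

Emit:
send_rows([
  [[1, -7, 4], 0],
  [[0, -6, 4], 0],
  [[0, 0, 4], 0],
  [[0, 0, 0], 0],
  [[0, 0, 0], 0],
])

```text
time_s: 4.62
position: [0.569, 0.2046, 0.1641]
tcp_rot: [[0.99, 0.14, 0.03], [0.14, -0.99, -0.016], [0.027, 0.02, -0.999]]
force: [-0.2, 0.3, 0.6]
opening: 0.552
```

```bash
python3 plan.py .5698 .2071 .107 8.4 15 .12 5
```

```text
t 4.62 p [0.569  0.2046 0.1641] xang 8.1 z [ 0.03  -0.016 -0.999] F [-0.2  0.3  0.6] open 0.552 q [ 9.8 32.2 89.4 -1.5 56.9  2.5]
[[0, -1, 15], -0.01], [[0, -1, 15], 0.0], [[0, -1, 15], 0.0], [[0, -1, 12], 0.0], [[0, 0, 0], 0.0], 
end [0.5702 0.2076 0.107 ] xang 8.6
```

Emit:
send_rows([
  [[0, -1, 14], 0],
  [[0, -1, 14], 0],
  [[0, 0, 14], 0],
  [[0, 0, 9], 0],
  [[0, 0, 0], 0],
])

```text
time_s: 5.03
position: [0.5745, 0.2077, 0.1166]
tcp_rot: [[0.989, 0.142, 0.042], [0.143, -0.99, -0.015], [0.039, 0.02, -0.999]]
force: [-0.0, -0.8, 0.2]
opening: 0.551
```

```bash
python3 plan.py .5698 .2071 .107 8.4 15 .12 5;  python3 - <<'E'
from rig import capture
import cv2
for n in("top","scene"):cv2.imwrite(f"pics/{n}2.png",capture(n)["image"])
from ov import *
from rig import bot
s=bot.read_state();R=s["tcp_rot"];p=s["position"]
ims=[]
for n in("top","scene"):
    c=proj(n,[[*pod[:2],.12]])[0].astype(int);x0=c[0]-33;y0=c[1]-37
    a=cropg(f"pics/{n}2.png",x0,y0,66,75,6)
    b=a.copy()
    draw(b,n,np.array([p,p-R[:,2]*.019,p-R[:,0]*.03,p+R[:,0]*.03]),[(0,1),(2,3)],x0,y0,6,(0,0,255))
    draw(b,n,*blade(1.15),x0,y0,6,(0,255,255));ims.append(np.hstack([a,b]))
cv2.imwrite("pics/ov2.png",ims[1])
E
```

```text
t 5.03 p [0.5745 0.2077 0.1166] xang 8.2 z [ 0.042 -0.015 -0.999] F [-0.  -0.8  0.2] open 0.551 q [10.  36.1 91.  -1.6 50.7  2.8]
[[-5, 0, 9], -0.0], [[0, 0, 0], -0.0], [[0, 0, 0], -0.0], [[0, 0, 0], -0.0], [[0, 0, 0], -0.0], 
end [0.5699 0.2068 0.1074] xang 8.2
```

View pics/ov2.png

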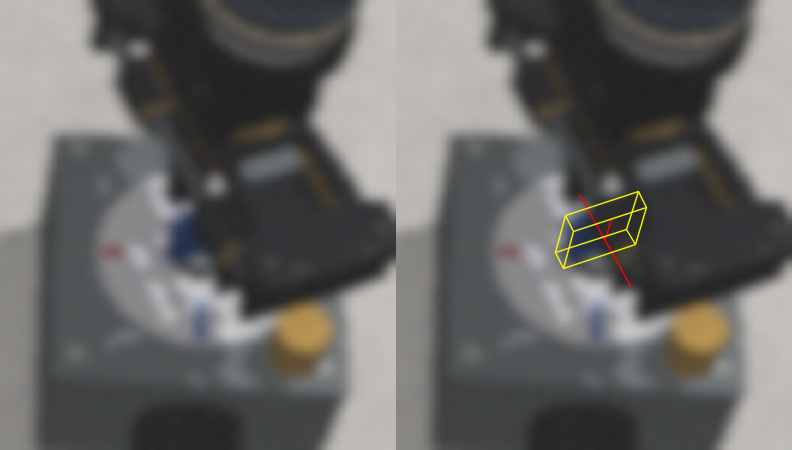

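Emit:
send_rows([
  [[-3, 0, 3], 0],
  [[-2, 0, 3], 0],
  [[0, 0, 3], 0],
  [[0, 0, 0], 0],
  [[0, 0, 0], 0],
])

```text
time_s: 5.55
position: [0.5722, 0.2073, 0.1111]
tcp_rot: [[0.989, 0.142, 0.05], [0.143, -0.99, -0.013], [0.047, 0.02, -0.999]]
force: [0.4, 0.2, -0.2]
opening: 0.547
```

```bash
python3 plan.py .5698 .2071 .107 8.4 15 .12 5
```

```text
t 5.55 p [0.5722 0.2073 0.1111] xang 8.2 z [ 0.05  -0.013 -0.999] F [ 0.4  0.2 -0.2] open 0.547 q [10.  36.3 91.9 -1.6 49.1  2.9]
[[-3, 0, 4], -0.0], [[0, 0, 0], -0.0], [[0, 0, 0], -0.0], [[0, 0, 0], -0.0], [[0, 0, 0], -0.0], 
end [0.5694 0.2069 0.107 ] xang 8.2
```

Emit:
send_rows([
  [[-3, 0, 4], 0],
  [[0, 0, 1], 0],
  [[0, 0, 0], 0],
  [[0, 0, 0], 0],
  [[0, 0, 0], 0],
], gripper=0.8)

```text
time_s: 5.97
position: [0.5694, 0.2068, 0.1058]
tcp_rot: [[0.989, 0.142, 0.05], [0.143, -0.99, -0.013], [0.048, 0.02, -0.999]]
force: [0.2, -0.1, 0.5]
opening: 0.261
```

```bash
python3 plan.py .5698 .2071 .107 8.4 15 .12 5
```

```text
t 5.97 p [0.5694 0.2068 0.1058] xang 8.2 z [ 0.05  -0.013 -0.999] F [ 0.2 -0.1  0.5] open 0.261 q [10.  36.6 92.5 -1.7 48.2  2.9]
[[1, 0, -1], -0.0], [[0, 0, 0], -0.0], [[0, 0, 0], -0.0], [[0, 0, 0], -0.0], [[0, 0, 0], -0.0], 
end [0.5703 0.207  0.1069] xang 8.2
```

Emit:
send_rows([
  [[0, 0, 0], 0],
  [[0, 0, 0], 0],
  [[0, 0, 0], 0],
  [[0, 0, 0], 0],
  [[0, 0, 0], 0],
], gripper=1.0)

```text
time_s: 6.38
position: [0.5687, 0.2067, 0.1058]
tcp_rot: [[0.989, 0.142, 0.048], [0.143, -0.99, -0.013], [0.046, 0.02, -0.999]]
force: [-0.1, -0.1, 0.1]
opening: 0.119
```

```bash
python3 plan.py .5698 .2071 .107 8.4 15 .12 5
```

```text
t 6.38 p [0.5687 0.2067 0.1058] xang 8.2 z [ 0.048 -0.013 -0.999] F [-0.1 -0.1  0.1] open 0.119 q [10.  36.6 92.5 -1.7 48.3  2.9]
[[1, 0, -1], -0.0], [[0, 0, 0], -0.0], [[0, 0, 0], -0.0], [[0, 0, 0], -0.0], [[0, 0, 0], -0.0], 
end [0.5697 0.2069 0.1069] xang 8.2
```

Emit:
send_rows([
  [[0, 0, 0], -0.06],
  [[0, 0, 0], -0.1],
  [[0, 0, 0], -0.1],
  [[0, 0, 0], -0.1],
  [[0, 0, 0], -0.1],
])

```text
time_s: 6.8
position: [0.5693, 0.207, 0.1059]
tcp_rot: [[0.813, 0.58, 0.049], [0.581, -0.813, -0.012], [0.032, 0.038, -0.999]]
force: [0.7, 1.0, -0.9]
opening: 0.118
```

```bash
python3 plan.py .5687 .2067 .106 74.3 15 .1 10;python3 -c "
from rig import bot;print(bot.read_state()['moment'])"
```

```text
t 6.8 p [0.5693 0.207  0.1059] xang 35.6 z [ 0.049 -0.012 -0.999] F [ 0.7  1.  -0.9] open 0.118 q [ 10.   36.6  92.5  -1.6  48.3 -24.5]
[[-1, 0, 0], -0.1], [[0, 0, 0], -0.1], [[0, 0, 0], -0.1], [[0, 0, 0], -0.1], [[0, 0, 0], -0.1], 
[[0, 0, 0], -0.1], [[0, 0, 0], -0.08], [[0, 0, 0], 0.0], [[0, 0, 0], 0.0], [[0, 0, 0], 0.0], 
end [0.5685 0.2064 0.1058] xang 74.5
[ 0.08562134  0.30183063 -0.07583013]
```

Turning well (forces about 1 N). Continue to the slot direction.

Emit:
send_rows([
  [[0, 0, 0], -0.1],
  [[0, 0, 0], -0.1],
  [[0, 0, 0], -0.1],
  [[0, 0, 0], -0.1],
  [[0, 0, 0], -0.1],
])

```text
time_s: 7.22
position: [0.5696, 0.2075, 0.1058]
tcp_rot: [[0.414, 0.909, 0.048], [0.91, -0.414, -0.01], [0.011, 0.048, -0.999]]
force: [1.1, 0.5, 0.6]
opening: 0.112
```

Emit:
send_rows([
  [[0, 0, 0], -0.1],
  [[0, 0, 0], -0.08],
  [[0, 0, 0], 0],
  [[0, 0, 0], 0],
  [[0, 0, 0], 0],
])

```text
time_s: 7.63
position: [0.5697, 0.2078, 0.1058]
tcp_rot: [[0.239, 0.97, 0.048], [0.971, -0.238, -0.009], [0.002, 0.049, -0.999]]
force: [0.4, 0.7, 0.3]
opening: 0.112
```

```bash
python3 plan.py .5687 .2067 .096 74.3 15 .1 5;python3 -c "
from rig import bot;print(bot.read_state()['moment'])"
python3 - <<'E'
from rig import capture
import cv2
for n in("top","scene"):cv2.imwrite(f"pics/{n}3.png",capture(n)["image"])
from ov import *
from rig import bot
s=bot.read_state();R=s["tcp_rot"];p=s["position"]
ims=[]
for n in("top","scene"):
    c=proj(n,[[*pod[:2],.12]])[0].astype(int);x0=c[0]-33;y0=c[1]-37
    a=cropg(f"pics/{n}3.png",x0,y0,66,75,6)
    ims.append(a)
cv2.imwrite("pics/ov3.png",np.hstack(ims))
E
```

```text
t 7.63 p [0.5697 0.2078 0.1058] xang 76.2 z [ 0.048 -0.009 -0.999] F [0.4 0.7 0.3] open 0.112 q [ 10.   36.6  92.4  -1.3  48.4 -65.3]
[[-1, -1, 10], 0.03], [[0, 0, 0], 0.0], [[0, 0, 0], 0.0], [[0, 0, 0], 0.0], [[0, 0, 0], 0.0], 
end [0.569  0.207  0.0958] xang 74.5
[0.20577975 0.18002164 0.07465179]
```

View pics/ov3.png

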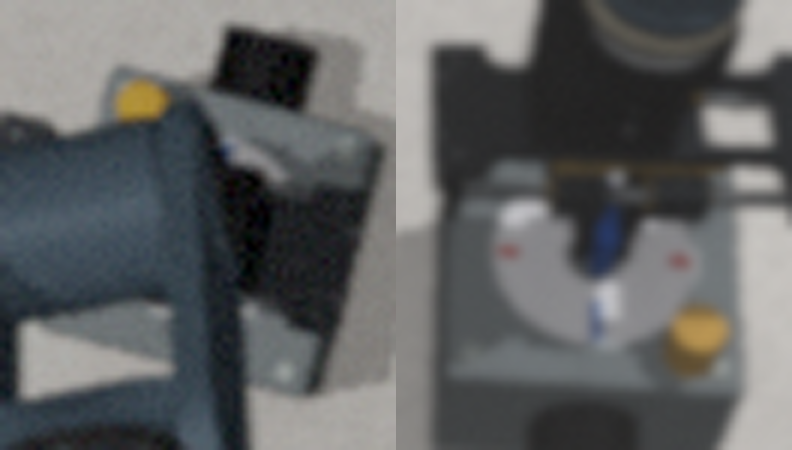

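Emit:
send_rows([
  [[0, 0, 3], 0.01],
  [[0, 0, 3], 0.01],
  [[0, 0, 3], 0.01],
  [[0, 0, 3], 0],
  [[0, 0, 1], 0],
])

```text
time_s: 8.15
position: [0.5699, 0.2077, 0.095]
tcp_rot: [[0.272, 0.961, 0.048], [0.962, -0.272, -0.01], [0.004, 0.049, -0.999]]
force: [-5.9, -0.8, 16.0]
opening: 0.11
```

```bash
python3 plan.py .5697 .2075 .095 74.3 15 .1 5;python3 -c "
from rig import bot;print(bot.read_state()['moment'])"
```

```text
t 8.15 p [0.5699 0.2077 0.095 ] xang 74.2 z [ 0.048 -0.01  -0.999] F [-5.9 -0.8 16. ] open 0.11 q [ 10.   37.6  92.7  -1.4  47.1 -63.3]
[[0, 0, 0], -0.0], [[0, 0, 0], -0.0], [[0, 0, 0], -0.0], [[0, 0, 0], -0.0], [[0, 0, 0], -0.0], 
end [0.5699 0.2077 0.095 ] xang 74.2
[-0.1078208   0.88223427  0.02270017]
```

Emit:
send_rows([
  [[0, 0, 0], 0.08],
  [[0, 0, 1], 0.1],
  [[0, 0, 0], 0.1],
  [[0, 0, 0], 0.1],
  [[0, 0, 0], 0.1],
])

```text
time_s: 8.57
position: [0.5695, 0.2069, 0.0959]
tcp_rot: [[0.699, 0.713, 0.048], [0.714, -0.7, -0.012], [0.025, 0.043, -0.999]]
force: [-1.4, -0.2, 5.4]
opening: 0.115
```

```bash
python3 plan.py .5697 .2075 .095 -15.7 15 .1 15;python3 -c "
from rig import bot;print(bot.read_state()['moment'])"
```

```text
t 8.57 p [0.5695 0.2069 0.0959] xang 45.6 z [ 0.048 -0.012 -0.999] F [-1.4 -0.2  5.4] open 0.115 q [ 10.   37.4  92.8  -1.6  47.2 -34.5]
[[1, 0, 1], 0.1], [[0, 0, 0], 0.1], [[0, 0, 0], 0.1], [[-1, 0, 0], 0.1], [[0, 0, 0], 0.1], 
[[0, 0, 0], 0.1], [[0, 0, 0], 0.1], [[0, 0, 0], 0.1], [[0, 0, 0], 0.1], [[0, 0, 0], 0.1], 
[[0, 0, 0], 0.07], [[0, 0, 0], -0.0], [[0, 0, 0], -0.0], [[0, 0, 0], -0.0], [[0, 0, 0], -0.0], 
end [0.5693 0.2072 0.0949] xang -15.7
[-0.22986495  0.54936286  0.07128121]
```

Emit:
send_rows([
  [[0, 0, 1], 0.1],
  [[0, 0, 0], 0.1],
  [[0, 0, 0], 0.1],
  [[0, 0, 0], 0.1],
  [[0, 0, 0], 0.1],
])

```text
time_s: 8.98
position: [0.5688, 0.2065, 0.0958]
tcp_rot: [[0.963, 0.267, 0.047], [0.268, -0.963, -0.015], [0.041, 0.027, -0.999]]
force: [-1.2, -0.0, 5.4]
opening: 0.113
```

Emit:
send_rows([
  [[0, 0, 0], 0.1],
  [[0, 0, 0], 0.1],
  [[0, 0, 0], 0.1],
  [[0, 0, 0], 0.1],
  [[0, 0, 0], 0.1],
])

```text
time_s: 9.4
position: [0.568, 0.2066, 0.0963]
tcp_rot: [[0.967, -0.252, 0.045], [-0.251, -0.968, -0.017], [0.048, 0.005, -0.999]]
force: [0.1, 1.6, 4.3]
opening: 0.116
```

```bash
python3 plan.py .5697 .2075 .095 -15.7 15 .1 5;python3 -c "
from rig import bot;print(bot.read_state()['moment'])"
```

```text
t 9.4 p [0.568  0.2066 0.0963] xang -14.6 z [ 0.045 -0.017 -0.999] F [0.1 1.6 4.3] open 0.116 q [10.1 37.4 92.8 -1.9 47.5 26. ]
[[1, -1, 1], 0.02], [[0, 0, 0], -0.0], [[0, 0, 0], -0.0], [[0, 0, 0], -0.0], [[0, 0, 0], -0.0], 
end [0.5693 0.2073 0.0954] xang -15.7
[0.02138036 0.59981242 0.07118517]
```

Emit:
send_rows([
  [[0, 0, 0], 0.02],
  [[0, 0, 0], 0],
  [[0, 0, 0], 0],
  [[0, 0, 0], 0],
  [[0, 0, 0], 0],
], gripper=0.5)

```text
time_s: 9.82
position: [0.5701, 0.2069, 0.0951]
tcp_rot: [[0.96, -0.275, 0.05], [-0.274, -0.962, -0.017], [0.053, 0.002, -0.999]]
force: [0.1, -0.5, 0.0]
opening: 0.407
```

Emit:
send_rows([
  [[0, 0, -8], 0],
  [[0, 0, -15], 0],
  [[0, 0, -25], 0],
  [[0, 0, -30], 0],
  [[0, 0, -30], 0],
])

```text
time_s: 10.23
position: [0.5597, 0.2073, 0.1993]
tcp_rot: [[0.961, -0.274, 0.032], [-0.274, -0.962, -0.02], [0.036, 0.011, -0.999]]
force: [0.5, -0.0, -0.1]
opening: 0.499
```

```bash
python3 plan.py .57 .2075 .30 -15.7 15 .1 5
```

```text
t 10.23 p [0.5597 0.2073 0.1993] xang -15.9 z [ 0.032 -0.02  -0.999] F [ 0.5 -0.  -0.1] open 0.499 q [10.4 29.1 88.7 -1.7 60.7 27.1]
[[2, 0, -15], -0.0], [[2, 0, -15], -0.0], [[2, 0, -15], -0.0], [[2, -1, -15], -0.0], [[2, 0, -15], -0.0], 
end [0.5672 0.207  0.2746] xang -15.9
```

Emit:
send_rows([
  [[5, 0, -35], 0.1],
  [[6, 0, -35], 0.1],
  [[6, 0, -35], 0.1],
  [[6, 2, -35], 0.1],
  [[6, 3, -35], 0.1],
], gripper=1.0)

```text
time_s: 10.65
position: [0.5726, 0.1936, 0.3839]
tcp_rot: [[0.699, -0.714, 0.027], [-0.714, -0.7, -0.02], [0.033, -0.005, -0.999]]
force: [0.3, -1.2, -0.1]
opening: 0.208
```

```bash
python3 plan.py .75 .24 .40 -80.2 30 .1 5
python3 - <<'E'
from rig import capture
import cv2
for n in("top","scene"):cv2.imwrite(f"pics/{n}4.png",capture(n)["image"])
from ov import *
ims=[]
for n in("top","scene"):
    c=proj(n,[[*pod[:2],.12]])[0].astype(int);x0=c[0]-33;y0=c[1]-37
    a=cropg(f"pics/{n}4.png",x0,y0,66,75,6)
    ims.append(a)
cv2.imwrite("pics/ov4.png",np.hstack(ims))
E
```

```text
t 10.65 p [0.5726 0.1936 0.3839] xang -45.6 z [ 0.027 -0.02  -0.999] F [ 0.3 -1.2 -0.1] open 0.208 q [ 8.8 20.3 73.  -1.4 85.4 54.5]
[[15, -26, -2], 0.1], [[12, -27, -2], 0.1], [[9, -28, -2], 0.1], [[7, -29, -2], 0.1], [[4, -30, -2], 0.1], 
end [0.7167 0.2308 0.3971] xang -74.3
```

View pics/ov4.png

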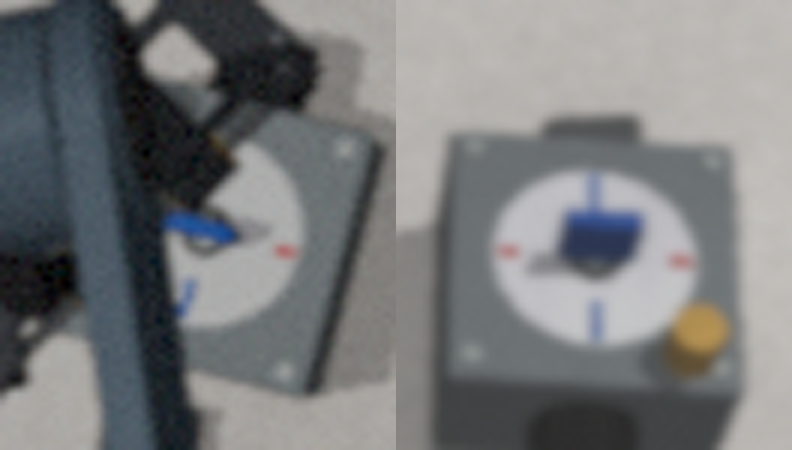

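View pics/scene4.png

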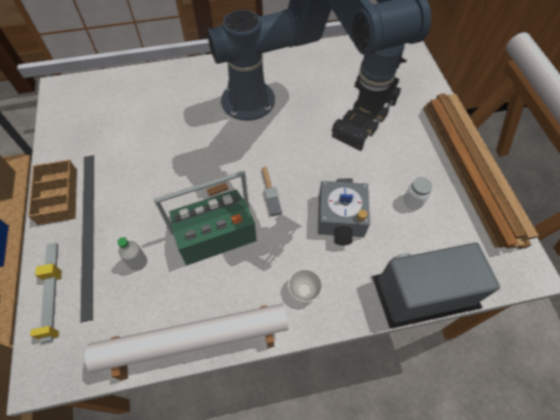

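Emit:
send_rows([
  [[22, -31, 0], 0.1],
  [[19, -33, 0], 0.1],
  [[15, -35, 0], 0.1],
  [[12, -36, 0], 0.1],
  [[8, -37, 0], 0.1],
])

```text
time_s: 11.17
position: [0.7534, 0.2231, 0.3968]
tcp_rot: [[0.259, -0.966, 0.029], [-0.966, -0.259, -0.02], [0.027, -0.022, -0.999]]
force: [0.9, 1.2, -0.2]
opening: 0.007
```

```bash
python3 plan.py .95 .26 .42 -80.2 38 .1 5
```

```text
t 11.17 p [0.7534 0.2231 0.3968] xang -75.0 z [ 0.029 -0.02  -0.999] F [ 0.9  1.2 -0.2] open 0.007 q [  8.9  38.3  40.1  -1.4 100.1  83.6]
[[3, -38, -3], 0.09], [[0, -38, -4], 0.0], [[-1, -38, -3], 0.0], [[0, -38, -4], 0.0], [[-1, -38, -3], 0.0], 
end [0.9397 0.2585 0.4184] xang -80.2
```

Emit:
send_rows([
  [[3, -38, -3], 0.09],
  [[0, -38, -4], 0],
  [[0, -38, -3], 0],
  [[0, -38, -4], 0],
  [[0, -38, -3], 0],
])

```text
time_s: 11.58
position: [0.8711, 0.2365, 0.3671]
tcp_rot: [[0.168, -0.984, 0.056], [-0.986, -0.169, -0.008], [0.018, -0.054, -0.998]]
force: [0.2, 0.1, 0.9]
opening: 0.002
```

```bash
python3 plan.py 1.05 .28 .42 -80.2 38 .1 5
```

```text
t 11.58 p [0.8711 0.2365 0.3671] xang -80.3 z [ 0.056 -0.008 -0.998] F [0.2 0.1 0.9] open 0.002 q [  8.4  53.9  12.7  -1.  110.3  88.4]
[[-2, -37, -9], -0.0], [[-2, -37, -8], -0.0], [[-3, -37, -9], -0.0], [[-2, -37, -8], -0.0], [[-3, -37, -9], -0.0], 
end [1.0487 0.28   0.4198] xang -80.3
```

Emit:
send_rows([
  [[0, -40, -10], 0],
  [[0, -40, -10], 0],
  [[0, -40, -10], 0],
  [[0, -40, -10], 0],
  [[0, -40, -10], 0],
])

```text
time_s: 12.0
position: [0.9178, 0.2307, 0.3581]
tcp_rot: [[0.173, -0.969, 0.175], [-0.985, -0.171, 0.024], [0.007, -0.176, -0.984]]
force: [-0.2, -0.3, -0.6]
opening: 0.005
```

```bash
python3 plan.py 1.05 .28 .42 -80.2 38 .1 1
```

```text
t 12.0 p [0.9178 0.2307 0.3581] xang -80.0 z [ 0.175  0.024 -0.984] F [-0.2 -0.3 -0.6] open 0.005 q [7.300e+00 5.480e+01 1.250e+01 1.000e-01 1.025e+02 8.740e+01]
[[-6, -36, -9], 0.0], end [0.95   0.2425 0.3732] xang -80.0
```

```bash
python3 -c "
from rig import bot
s=bot.read_state();print(s['joint_positions'],s['qvel'])"
```

```text
[7.34404875e+00 5.47980441e+01 1.25465938e+01 8.77019445e-02
 1.02507949e+02 8.73745396e+01] [ -2.25031612  -0.86246743  -0.34987721   2.59653686 -18.24260527
  -2.05372298]
```

Emit:
send_rows([
  [[0, -38, -12], 0],
  [[0, -38, -12], 0],
  [[0, -38, -12], 0],
  [[0, -38, -12], 0],
  [[0, -38, -12], 0],
])

```text
time_s: 12.42
position: [0.9481, 0.2252, 0.3971]
tcp_rot: [[0.176, -0.936, 0.305], [-0.984, -0.167, 0.056], [-0.001, -0.31, -0.951]]
force: [0.3, 0.2, -0.6]
opening: 0.003
```

```bash
python3 plan.py 1.05 .28 .42 -80.2 38 .1 1;python3 -c "
from rig import bot
s=bot.read_state();print(s['joint_positions'],s['qvel'])"
```

```text
t 12.42 p [0.9481 0.2252 0.3971] xang -79.8 z [ 0.305  0.056 -0.951] F [ 0.3  0.2 -0.6] open 0.003 q [ 6.4 52.9 12.5  1.2 96.5 86.6]
[[-12, -36, 4], 0.01], end [0.9809 0.2433 0.4045] xang -80.4
[ 6.43414738 52.93213591 12.53061678  1.23224136 96.51106042 86.61821385] [ -2.05164309  -6.14625619  -0.12064624   2.9227708  -13.66558029
  -1.68436302]
```

Emit:
send_rows([
  [[0, -40, -8], 0],
  [[0, -40, -8], 0],
  [[0, -40, -8], 0],
  [[0, -40, -8], 0],
  [[0, -40, -8], 0],
])

```text
time_s: 12.83
position: [0.9772, 0.2215, 0.4432]
tcp_rot: [[0.179, -0.881, 0.438], [-0.984, -0.157, 0.087], [-0.007, -0.446, -0.895]]
force: [-0.1, 0.2, 0.4]
opening: 0.005
```

```bash
python3 plan.py 1.05 .28 .42 -80.2 38 .1 1;python3 -c "
from rig import bot
s=bot.read_state();print(s['joint_positions'],s['qvel'])"
```

```text
t 12.83 p [0.9772 0.2215 0.4432] xang -79.7 z [ 0.438  0.087 -0.895] F [-0.1  0.2  0.4] open 0.005 q [ 5.7 51.  12.6  2.5 90.  86. ]
[[-17, -25, 23], 0.01], end [1.0062 0.2441 0.4339] xang -80.2
[ 5.65216807 50.99881983 12.55407617  2.47318437 90.03459499 85.99750264] [ -1.86681114  -5.34214958  -0.08650646   3.06849539 -14.25789278
  -1.441242  ]
```

Emit:
send_rows([
  [[0, -40, -5], 0],
  [[0, -40, -5], 0],
  [[0, -40, -5], 0],
  [[0, -40, -5], 0],
  [[0, 0, 0], 0],
])

```text
time_s: 13.25
position: [0.9973, 0.2185, 0.486]
tcp_rot: [[0.181, -0.822, 0.54], [-0.983, -0.145, 0.109], [-0.011, -0.55, -0.835]]
force: [-0.1, -0.3, 0.4]
opening: -0.0
```

```bash
cat > kt.py <<'E'
from ov import *
n=np.array([-.574,0,.819]);u=np.array([.819,0,.574])
def keyp(y,prox,up=0,dy=0): return w(kb,(np.array([-25,y+dy,75.5])+n*prox+u*up)*1e-3)[0]
E
python3 -c "
from kt import *
for pr in (18,60,150,200,260): print(pr,keyp(69,pr).round(4),keyp(69,pr,-4).round(4))
print('n',w([0,0,kb[2]],n).round(3))
"
python3 plan.py .6 .0 .42 -80.2 38 .1 5
```

```text
18 [ 0.4763 -0.1452  0.0902] [ 0.4731 -0.1458  0.0879]
60 [ 0.4526 -0.1493  0.1246] [ 0.4493 -0.1498  0.1223]
150 [ 0.4016 -0.158   0.1984] [ 0.3984 -0.1586  0.1961]
200 [ 0.3734 -0.1629  0.2393] [ 0.3701 -0.1635  0.237 ]
260 [ 0.3394 -0.1687  0.2884] [ 0.3362 -0.1693  0.2861]
n [[-0.566 -0.097  0.819]]
t 13.25 p [0.9973 0.2185 0.486 ] xang -79.6 z [ 0.54   0.109 -0.835] F [-0.1 -0.3  0.4] open -0.0 q [ 5.1 49.4 12.5  3.5 84.9 85.5]
[[12, 33, -15], 0.01], [[12, 33, -15], 0.0], [[12, 33, -15], 0.0], [[12, 33, -15], 0.0], [[12, 33, -15], 0.0], 
end [0.8315 0.1285 0.4569] xang -80.0
```

Emit:
send_rows([
  [[10, 32, -17], 0],
  [[12, 33, -15], 0],
  [[12, 33, -15], 0],
  [[12, 33, -15], 0],
  [[12, 33, -15], 0],
])

```text
time_s: 13.67
position: [0.8417, 0.1346, 0.4437]
tcp_rot: [[0.186, -0.824, 0.536], [-0.982, -0.149, 0.113], [-0.013, -0.547, -0.837]]
force: [0.2, -0.7, 0.4]
opening: 0.005
```

```bash
python3 plan.py .40 -.158 .42 -80.2 38 .1 10
```

```text
t 13.67 p [0.8417 0.1346 0.4437] xang -79.3 z [ 0.536  0.113 -0.837] F [ 0.2 -0.7  0.4] open 0.005 q [-0.9 28.3 58.5  8.  60.8 76.7]
[[15, 30, -18], 0.02], [[15, 30, -18], -0.0], [[15, 30, -18], -0.0], [[15, 30, -18], -0.0], [[15, 30, -18], -0.0], 
[[15, 30, -18], -0.0], [[16, 30, -18], -0.0], [[15, 30, -18], -0.0], [[16, 30, -18], -0.0], [[16, 30, -18], -0.0], 
end [ 0.5234 -0.0757  0.4266] xang -80.2
```

Emit:
send_rows([
  [[15, 30, -18], 0.02],
  [[15, 30, -18], 0],
  [[15, 30, -18], 0],
  [[15, 30, -18], 0],
  [[15, 30, -18], 0],
])

```text
time_s: 14.08
position: [0.671, 0.0285, 0.4323]
tcp_rot: [[0.171, -0.829, 0.533], [-0.985, -0.13, 0.114], [-0.025, -0.544, -0.839]]
force: [-0.1, -2.0, -0.4]
opening: 0.002
```

```bash
python3 plan.py .40 -.158 .42 -80.2 38 .1 10
```

```text
t 14.08 p [0.671  0.0285 0.4323] xang -80.1 z [ 0.533  0.114 -0.839] F [-0.1 -2.  -0.4] open 0.002 q [-13.3  11.9  85.1  16.8  53.8  60.8]
[[16, 30, -18], 0.0], [[16, 29, -18], 0.0], [[16, 30, -18], 0.0], [[16, 30, -18], 0.0], [[16, 29, -18], 0.0], 
[[16, 30, -18], 0.0], [[16, 30, -18], 0.0], [[16, 29, -18], 0.0], [[10, 19, -11], 0.0], [[0, 0, 0], 0.0], 
end [ 0.3999 -0.1584  0.4196] xang -80.1
```

Emit:
send_rows([
  [[16, 30, -18], 0],
  [[16, 29, -18], 0],
  [[16, 30, -18], 0],
  [[16, 30, -18], 0],
  [[16, 29, -18], 0],
])

```text
time_s: 14.5
position: [0.505, -0.0814, 0.4261]
tcp_rot: [[0.176, -0.826, 0.536], [-0.984, -0.136, 0.113], [-0.021, -0.547, -0.837]]
force: [0.3, -1.6, 0.5]
opening: 0.005
```

```bash
python3 plan.py .41 -.156 .30 -80.2 30 .1 10
```

```text
t 14.5 p [ 0.505  -0.0814  0.4261] xang -79.9 z [ 0.536  0.113 -0.837] F [ 0.3 -1.6  0.5] open 0.005 q [-36.7  -2.3 102.2  28.3  59.9  33.5]
[[10, 27, 8], 0.01], [[11, 27, 8], -0.0], [[10, 27, 8], -0.0], [[11, 27, 8], -0.0], [[10, 27, 8], -0.0], 
[[9, 22, 6], -0.0], [[0, 0, 0], -0.0], [[0, 0, 0], -0.0], [[0, 0, 0], -0.0], [[0, 0, 0], -0.0], 
end [ 0.41   -0.1563  0.3002] xang -80.4
```

Emit:
send_rows([
  [[10, 27, 0], 0.01],
  [[11, 27, 4], 0],
  [[10, 27, 8], 0],
  [[11, 27, 8], 0],
  [[5, 12, 8], 0],
])

```text
time_s: 14.92
position: [0.4235, -0.146, 0.3398]
tcp_rot: [[0.162, -0.821, 0.548], [-0.987, -0.131, 0.096], [-0.007, -0.556, -0.831]]
force: [-1.0, -0.0, 1.1]
opening: 0.007
```

```bash
python3 plan.py .411 -.156 .19 -80.2 30 .1 10
```

```text
t 14.92 p [ 0.4235 -0.146   0.3398] xang -80.7 z [ 0.548  0.096 -0.831] F [-1.  -0.   1.1] open 0.007 q [-55.3  -1.7 116.6  37.6  55.9   6.4]
[[2, 19, 23], -0.01], [[2, 19, 23], -0.0], [[1, 19, 23], -0.0], [[2, 19, 23], -0.0], [[1, 18, 24], -0.0], 
[[0, 1, 1], -0.0], [[0, 0, 0], -0.0], [[0, 0, 0], -0.0], [[0, 0, 0], -0.0], [[0, 0, 0], -0.0], 
end [ 0.4111 -0.1558  0.1897] xang -80.2
```

Emit:
send_rows([
  [[2, 18, 22], 0],
  [[2, 18, 22], 0],
  [[2, 18, 22], 0],
  [[2, 15, 20], 0],
  [[0, 0, 0], 0],
])

```text
time_s: 15.33
position: [0.4137, -0.1608, 0.2277]
tcp_rot: [[0.153, -0.821, 0.551], [-0.988, -0.129, 0.081], [0.005, -0.557, -0.831]]
force: [0.5, 0.1, -0.4]
opening: 0.004
```

```bash
python3 plan.py .4356 -.152 .149 -80.2 20 .1 5; python3 - <<'E'
from rig import capture
import cv2
for n in("top","scene"):cv2.imwrite(f"pics/{n}5.png",capture(n)["image"])
from kt import *
from rig import bot
s=bot.read_state();R=s["tcp_rot"];p=s["position"]
d=p-keyp(69,18);nn=w([0,0,kb[2]],n)[0];uu=w([0,0,kb[2]],u)[0];yy=w([0,0,kb[2]],[0,1,0])[0]
print("rel key top: n %.1f up %.1f y %.1f"%tuple(1e3*np.array([d@nn,d@uu,d@yy])))
ims=[]
for nm,x0,y0,W,H in(("top",300,185,100,80),("scene",150,150,100,100)):
    a=cropg(f"pics/{nm}5.png",x0,y0,W,H,6)
    draw(a,nm,np.array([p,p+R[:,2]*.1,p-R[:,0]*.02,p+R[:,0]*.02]),[(0,1),(2,3)],x0,y0,6,(0,0,255))
    draw(a,nm,*key(69),x0,y0,6,(0,255,255))
    cv2.imwrite(f"pics/ov5{nm}.png",a)
E
```

```text
t 15.33 p [ 0.4137 -0.1608  0.2277] xang -81.2 z [ 0.551  0.081 -0.831] F [ 0.5  0.1 -0.4] open 0.004 q [-58.2  11.2 127.5  53.2  39.6 -18.8]
[[-1, 6, 19], -0.02], [[-2, 6, 19], -0.0], [[-1, 6, 19], -0.0], [[-2, 6, 19], -0.0], [[0, 1, 2], -0.0], 
end [ 0.4352 -0.1522  0.1489] xang -80.3
rel key top: n 151.3 up 29.1 y -5.8
```

View pics/ov5top.png

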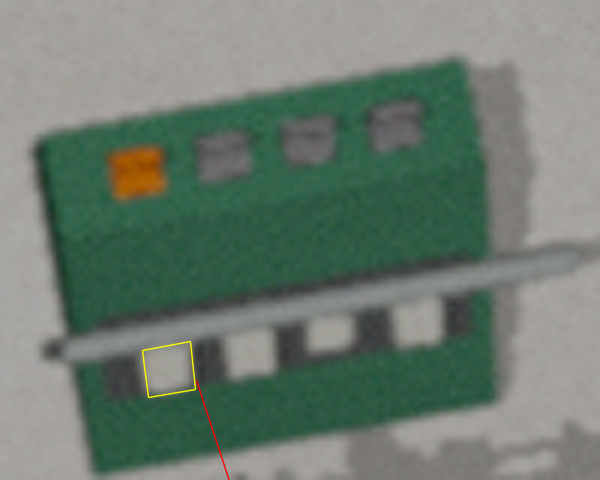

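View pics/ov5scene.png

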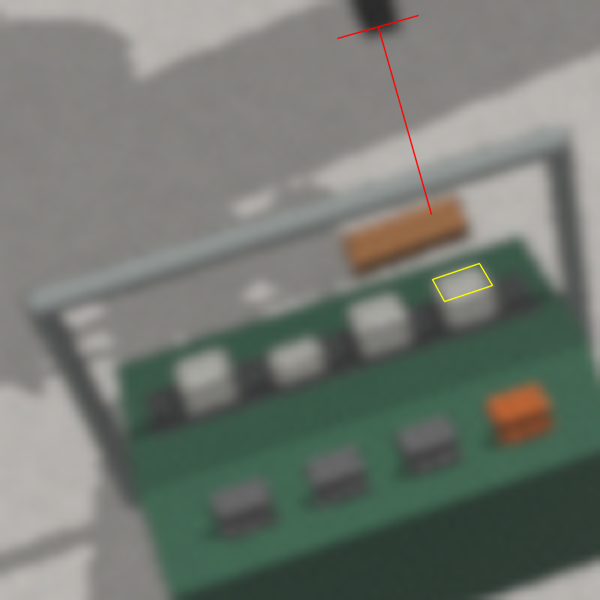

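```bash
python3 - <<'E'
from kt import *
for pr in(90,30,18):print(pr,keyp(69,pr,-3).round(4))
E
python3 plan.py .4332 -.1528 .1474 -80.2 18 .1 6
```

```text
90 [ 0.4332 -0.1526  0.1475]
30 [ 0.4671 -0.1468  0.0983]
18 [ 0.4739 -0.1456  0.0885]
t 15.43 p [ 0.4152 -0.1616  0.2308] xang -81.2 z [ 0.554  0.078 -0.829] F [-0.4  0.4  0.3] open 0.004 q [-58.2  10.9 127.2  53.1  39.9 -18.5]
[[-1, 6, 17], -0.02], [[-2, 7, 17], -0.0], [[-2, 6, 17], -0.0], [[-1, 7, 17], -0.0], [[-1, 5, 12], -0.0], 
[[0, 0, 0], -0.0], end [ 0.4331 -0.153   0.1471] xang -80.2
```

Emit:
send_rows([
  [[-2, 10, 12], -0.01],
  [[-2, 10, 14], 0],
  [[-2, 7, 16], 0],
  [[-2, 4, 16], 0],
  [[0, 0, 0], 0],
])

```text
time_s: 15.85
position: [0.4284, -0.1609, 0.174]
tcp_rot: [[0.163, -0.805, 0.57], [-0.986, -0.157, 0.06], [0.041, -0.572, -0.819]]
force: [0.1, 0.4, 0.2]
opening: 0.002
```

```bash
cat > rel.py <<'E'
from kt import *
from rig import bot
s=bot.read_state();R=s["tcp_rot"];p=s["position"]
d=p-keyp(69,18);nn=w([0,0,kb[2]],n)[0];uu=w([0,0,kb[2]],u)[0];yy=w([0,0,kb[2]],[0,1,0])[0]
print("t",s["time_s"],"rel key top: n %.1f up %.1f y %.1f"%tuple(1e3*np.array([d@nn,d@uu,d@yy])),"z",R[:,2].round(3),"F.n",round(s["force"]@nn,1),s["force"].round(1),"q",s["joint_positions"].round(1))
print("tool-frame: n",(R.T@nn).round(2),"up",(R.T@uu).round(2),"y",(R.T@yy).round(2))
E
python3 rel.py
```

```text
t 15.85 rel key top: n 97.3 up 7.2 y -7.3 z [ 0.57   0.06  -0.819] F.n 0.1 [0.1 0.4 0.2] q [-56.1  20.8 131.4  74.   31.8 -42.6]
tool-frame: n [ 0.04  0.   -1.  ] up [ 0.02 -1.   -0.  ] y [-1.   -0.02 -0.04]
```

Emit:
send_rows([
  [[-3, 4, 10], 0],
  [[-3, 4, 12], 0],
  [[-2, 2, 12], 0],
  [[-1, 0, 12], 0],
  [[0, 0, 0], 0],
])

```text
time_s: 16.27
position: [0.4544, -0.1566, 0.1403]
tcp_rot: [[0.164, -0.791, 0.589], [-0.984, -0.169, 0.048], [0.062, -0.588, -0.806]]
force: [-0.4, -1.1, 0.7]
opening: 0.007
```

```bash
python3 rel.py
```

```text
t 16.2667 rel key top: n 54.5 up 9.5 y -7.5 z [ 0.589  0.048 -0.806] F.n 0.9 [-0.4 -1.1  0.7] q [-52.   27.9 131.9  93.1  29.7 -60.3]
tool-frame: n [ 0.05 -0.02 -1.  ] up [ 0.03 -1.    0.02] y [-1.   -0.03 -0.05]
```

Emit:
send_rows([
  [[-5, 7, 2], 0],
  [[-5, 7, 4], 0],
  [[-2, 3, 4], 0],
  [[0, 0, 4], 0],
  [[0, 0, 0], 0],
])

```text
time_s: 16.68
position: [0.4545, -0.1517, 0.1282]
tcp_rot: [[0.166, -0.777, 0.608], [-0.983, -0.181, 0.038], [0.08, -0.603, -0.793]]
force: [-0.2, -0.4, -0.4]
opening: 0.005
```

```bash
python3 rel.py
```

```text
t 16.6833 rel key top: n 44.1 up 3.3 y -2.7 z [ 0.608  0.038 -0.793] F.n -0.2 [-0.2 -0.4 -0.4] q [-51.9  31.  133.9 104.1  31.1 -73. ]
tool-frame: n [ 0.07 -0.04 -1.  ] up [ 0.04 -1.    0.04] y [-1.   -0.05 -0.07]
```

Emit:
send_rows([
  [[-4, 4, 8], 0],
  [[-3, 4, 8], 0],
  [[-2, 2, 8], 0],
  [[-1, 1, 8], 0],
  [[0, 0, 0], 0],
])

```text
time_s: 17.1
position: [0.4703, -0.1473, 0.1024]
tcp_rot: [[0.165, -0.765, 0.622], [-0.982, -0.188, 0.029], [0.095, -0.615, -0.782]]
force: [0.7, 0.5, 0.1]
opening: 0.002
```

```bash
python3 rel.py
```

```text
t 17.1 rel key top: n 13.6 up 1.8 y -1.0 z [ 0.622  0.029 -0.782] F.n -0.4 [0.7 0.5 0.1] q [-49.4  36.6 134.1 117.2  33.5 -85.5]
tool-frame: n [ 0.08 -0.05 -1.  ] up [ 0.05 -1.    0.06] y [-1.   -0.06 -0.08]
```

```bash
python3 - <<'E'
from rig import capture
import cv2
for n in("top","scene"):cv2.imwrite(f"pics/{n}6.png",capture(n)["image"])
from ov import *
ims=[]
for nm,x0,y0,W,H in(("top",300,200,65,75),("scene",185,150,65,75)): ims.append(cropg(f"pics/{nm}6.png",x0,y0,W,H,6))
cv2.imwrite("pics/ov6.png",np.hstack(ims))
E
```

```text
(no output)
```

View pics/ov6.png

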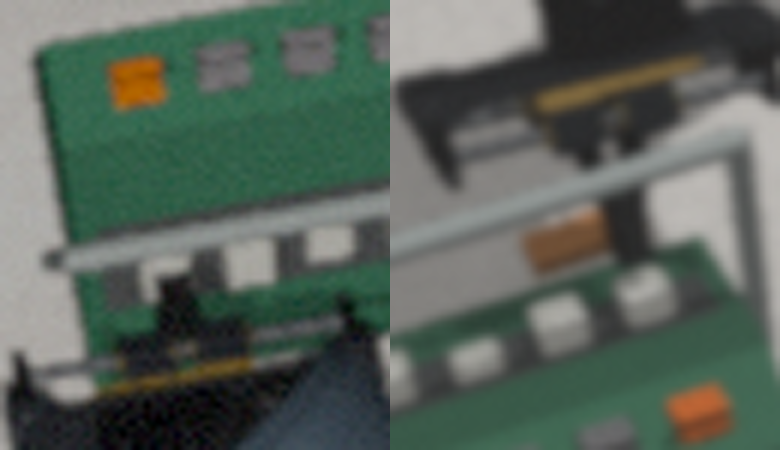

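Emit:
send_rows([
  [[-2, 1, 4], 0],
  [[-2, 1, 4], 0],
  [[-1, 1, 4], 0],
  [[0, 0, 3], 0],
  [[0, 0, 3], 0],
])

```text
time_s: 17.62
position: [0.4789, -0.1436, 0.0906]
tcp_rot: [[0.164, -0.762, 0.627], [-0.981, -0.191, 0.025], [0.101, -0.619, -0.779]]
force: [-5.1, -0.5, 3.6]
opening: 0.003
```

```bash
python3 rel.py
```

```text
t 17.6167 rel key top: n -1.3 up 2.5 y 1.1 z [ 0.627  0.025 -0.779] F.n 5.9 [-5.1 -0.5  3.6] q [-47.7  39.  133.9 122.3  34.6 -89.7]
tool-frame: n [ 0.09 -0.06 -0.99] up [ 0.05 -1.    0.06] y [-0.99 -0.06 -0.08]
```

Emit:
send_rows([
  [[0, 1, 3], 0],
  [[0, 0, 3], 0],
  [[0, 1, 3], 0],
  [[0, 0, 3], 0],
  [[0, 0, 3], 0],
])

```text
time_s: 18.03
position: [0.4847, -0.1429, 0.0813]
tcp_rot: [[0.153, -0.761, 0.631], [-0.983, -0.181, 0.02], [0.099, -0.623, -0.776]]
force: [-35.9, -11.2, 52.9]
opening: 0.003
```

```bash
python3 rel.py
```

```text
t 18.0333 rel key top: n -12.3 up 1.9 y 0.8 z [ 0.631  0.02  -0.776] F.n 64.7 [-35.9 -11.2  52.9] q [-46.8  40.8 133.7 125.7  35.7 -91.9]
tool-frame: n [ 0.09 -0.06 -0.99] up [ 0.04 -1.    0.07] y [-0.99 -0.05 -0.09]
```

Emit:
send_rows([
  [[0, 0, -3], 0],
  [[0, 0, -5], 0],
  [[0, 0, -8], 0],
  [[0, 0, -12], 0],
  [[0, 0, -16], 0],
])

```text
time_s: 18.45
position: [0.4567, -0.1453, 0.1163]
tcp_rot: [[0.15, -0.761, 0.632], [-0.984, -0.178, 0.018], [0.099, -0.624, -0.775]]
force: [0.5, -0.6, 0.1]
opening: 0.004
```

```bash
python3 rel.py
```

```text
t 18.45 rel key top: n 32.5 up -0.9 y 3.2 z [ 0.632  0.018 -0.775] F.n -0.1 [ 0.5 -0.6  0.1] q [-51.2  34.7 136.4 117.   34.4 -86.4]
tool-frame: n [ 0.09 -0.06 -0.99] up [ 0.04 -1.    0.07] y [-0.99 -0.05 -0.09]
```

```bash
python3 - <<'E'
from rig import capture
import cv2
for n in("top","scene"):cv2.imwrite(f"pics/{n}7.png",capture(n)["image"])
from ov import *
ims=[]
for nm,x0,y0,W,H in(("top",300,200,90,75),("scene",165,165,90,75)): ims.append(cropg(f"pics/{nm}7.png",x0,y0,W,H,4.4))
cv2.imwrite("pics/ov7.png",np.hstack(ims))
E
```

```text
(no output)
```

View pics/ov7.png

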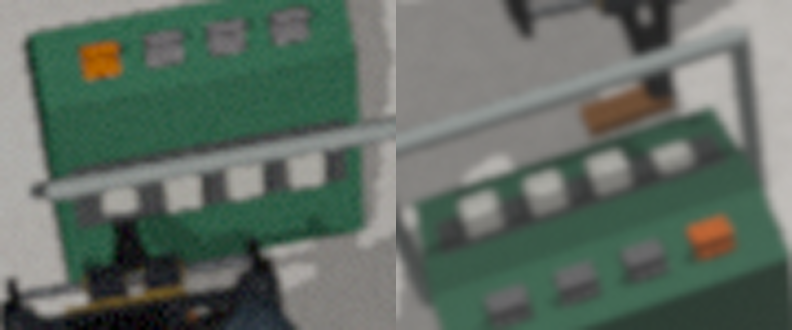

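```bash
python3 - <<'E'
from ov import *
cv2.imwrite("pics/ov8.png",np.hstack([cropg("pics/top7.png",185,180,65,75,6),cropg("pics/scene7.png",310,165,65,75,6)]))
E
```

```text
(no output)
```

View pics/ov8.png

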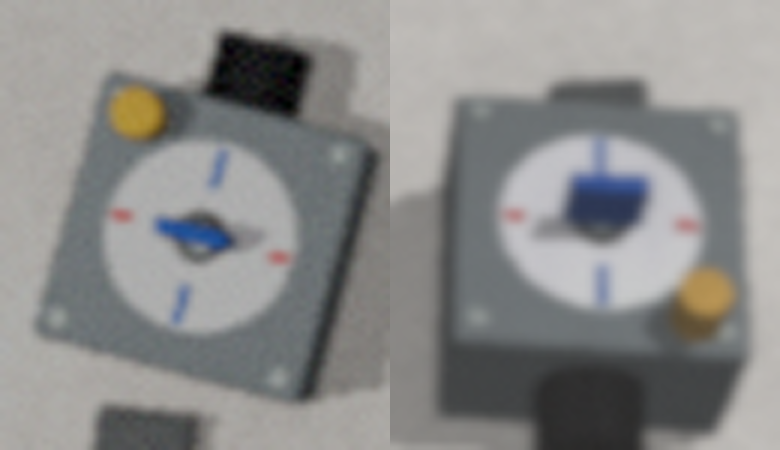

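View pics/scene7.png

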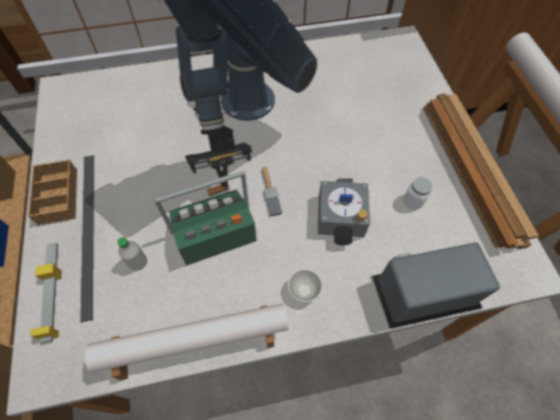

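```bash
python3 - <<'E'
from ov import *
ims=[]
for o in(0,7.5):
    a=cropg("pics/scene7.png",325,175,40,45,9);draw(a,"scene",*blade(1.57,o),325,175,9,(0,255,255));ims.append(a)
cv2.imwrite("pics/ov9.png",np.hstack(ims))
E
```

```text
(no output)
```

View pics/ov9.png

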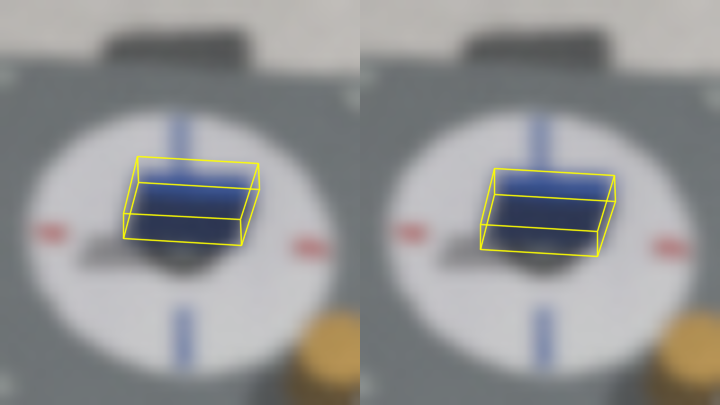

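The blade fits the pushed-in model (right) and not the sprung-out one (left), so the stud is locked. Key 4 is down, the others are up, and the arm is clear.

```bash
python3 -c "
from rig import bot
s=bot.read_state();print(s['time_s'],s['force'].round(1),s['qvel'].round(1));print(bot.hand_in())"
```

```text
18.55 [-0.2 -0.1 -1. ] [ 1.1  1.9 -1.9  3.4  0.4 -2.1]
the job is handed in; nothing more can be done
None
```

I locked the filter housing, pressed the key at the orange marker, and handed the job in at 18.6 s. The hand-in reports no verdict.

- **Filter housing:** I turned the wing handle back to the slot, pushed it about 11 mm to its stop and turned it a quarter turn clockwise. In the last picture the blade lines up with the red marks. Its height fits the pushed-in position and not the sprung-out one.
- **Key:** The orange marker stands behind key 4. The moves turn the tool only about its own axis. So I tilted it about 35 degrees, to the panel's normal, by pushing the arm past its reach. I then pressed key 4 to its stop in front of the rail. The last picture shows key 4 down and keys 1, 2 and 3 up.
- **Things that were off:** The press at the stop reached about 65 N along the panel's normal, well over the 9–15 N you suggest. It acted on the fingertips, and the wrist limit is 120 N. Joint 3 came within about 0.04 degrees of its lower limit while I tilted the tool.
- **Final state:** The arm stands about 30 mm clear of the key with force readings of 1 N or less. None of the loose things appears to have moved in the pictures; I compared them by eye only.

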